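# Release the ratchet of the bench hand winch and ease its drum back to the stop

### The job

The small hand winch on the bench is wound up against its return spring and held by the pawl. Swing the pawl's spring lever over to its off end, take the crank by its handle and wind it on just enough (less than one tooth) for the pawl to spring clear of the ratchet wheel, then ease the drum slowly back, never letting it run or snap, until its lug rests gently against the rubber-nosed stop, and only then let go. Leave the pawl off, and leave the block, chisel and tin near the winch where they are.

Things in the scene. Friction and masses are not known exactly. Their poses are not given: they have to be found in the camera images.
- winch_axis (a point): point on the winch's vertical spindle, 90 mm above the bench; x, y axes as the grey base plate (150 x 160 x 10 mm, screwed down). Heights: drum 14 to 49 mm (88 mm across), ratchet wheel with 10 saw teeth 52 to 62 mm (72 mm at the root, 90 mm over the tips), crank arm 69 to 78 mm, spindle end 92 mm. Turns are given as seen from above
- handle_mid (a point): centre of the upright wooden crank handle: round sleeve, 24 mm across, 83 to 135 mm above the bench, spinning freely on its pin 70 mm from the spindle axis; at drum angle 0 it stands 2.79 rad anticlockwise from the plate's x axis. It can be pinched from above and led round its circle without turning the hand
- drum (a joint): angle of drum, wheel, crank and lug, rad: near 0 at the start, + anticlockwise = winding on, - clockwise = easing back. A spring drives it clockwise: 0.6 N m at 0, falling by 0.12 N m per rad (8.6 N at the handle at 0, 4 to 6 N near the stop). Once the pawl is clear only the hand holds it; let go even a few mm short of the stop it snaps back fast
- lever_knob (a point): the upright pin of the pawl's spring lever, 88 mm above the bench: 10 mm across from 69 to 94 mm, a 16 mm ball on top (to 110 mm). It swings at 50 mm radius about the pawl's pivot post, which stands 68 mm from the spindle axis, 1.60 rad clockwise from the plate's x axis; at lever angle 0 it lies 1.13 rad clockwise of the plate's x axis from the post. It is free all round
- pawl_lever (a joint): angle of that lever, rad: 0 = on (start), 0.8 = off end (hard end), growing as the pin swings clockwise about the post, roughly towards the robot. 3 to 4 N at the pin moves it and it stays where it is left. It moves the pawl only through a spring, so the pawl stays jammed in the loaded teeth even with the lever off
- pawl_tip (a point): centre of the rounded tip (6 mm) of the pawl: about 39 mm from the spindle axis in the teeth, more than 50 mm when clear. With the lever off it springs out by itself once the crank takes the load and is wound on by some 0.03 to 0.1 rad (2 to 7 mm at the handle)
- lug (a point): steel lug on the drum's rim, right under the crank arm: 24 mm along the radius, 10 mm across it, 14 mm tall; this point is its centre, 50 mm from the spindle axis, 25 mm above the bench
- stop: stop on the plate: grey post with a set screw, rubber nose 11 mm across that gives a few mm. Origin on the spindle axis at bench height; x points to the stop. Screw fully back, the nose ends on this x axis, 52 mm out; it is set 0 to 14 mm farther towards the lug (+y), by an unmeasured amount. The lug meets it after 1.5 to 2.4 rad; then the spring's load leaves the hand
- steel_block: bystander: small steel packing block, 32 x 45 x 28 mm
- nut_tin: bystander: open tin of nuts, 74 mm across, 45 mm tall
- cold_chisel: bystander: flat cold chisel, 180 mm, lying on the bench

How it is judged (in metres and radians):
On the way, in this order (a step that is already met when the one before it is completed fails the run):
1. the pawl lever is swung over to its off end (beyond 0.6 rad) with the drum still held (value of joint pawl_lever above 0.6 rad and value of joint drum above -0.1 rad and horizontal distance between pawl_tip and winch_axis below 0.045 m), for 0.2 s.
2. the pawl has sprung clear of the teeth with the drum still within 0.15 rad of where it was held (horizontal distance between pawl_tip and winch_axis above 0.05 m and value of joint drum above -0.15 rad), for 0.1 s.
3. the lug has been brought to rest on the stop (over 1 N) while the hand still holds the crank (contact force between each of stop, the fingers and anything else above 1 N and value of joint drum below -1.4 rad), for 0.2 s.
At the end, for the whole second after the job is handed in: The drum's lug rests on the rubber-nosed stop under its own spring (more than 1 N) after more than 1.4 rad back, and the drum is still (under 0.1 rad/s); the pawl lever is beyond 0.6 rad and the pawl tip more than 50 mm from the spindle axis, clear of the teeth (contact force between stop and anything else above 1 N and value of joint drum below -1.4 rad and velocity of joint drum between -0.1 and 0.1 rad/s and value of joint pawl_lever above 0.6 rad and horizontal distance between pawl_tip and winch_axis above 0.05 m); the robot touches nothing.
It fails at once if the drum runs back (faster than 2.8 rad/s) (velocity of joint drum below -2.8 rad/s).
It fails at once if the drum is wound on by a tooth or so (beyond 0.55 rad) (value of joint drum above 0.55 rad).
It fails at once if the stop is pressed or knocked hard, by the lug or otherwise (over 25 N) (contact force between stop and anything else above 25 N).
It fails at once if a bystander is shifted by more than 20 mm (distance of any of steel_block, nut_tin, cold_chisel from where it was at the start of the episode above 0.02 m).
It also fails if it takes over 61 s, if anything falls off the work surface, if the arm or the gripper's body presses on something with over 40 N, if the wrist force passes 120 N, or if a joint passes its speed limit or range.

### The arm

A 6-joint arm with a two-finger parallel gripper is mounted at the origin on a cart in front of the work surface, level with it; the furniture and walls round the work are solid. World frame = base frame: x ahead of the robot, y to its left, z up, the work surface at z = 0. Lengths are in mm, angles in rad, forces in N, time in s.
With the tool pointing down it reaches from about 275 to 750 mm from the base axis. Payload 10.2 kg.
Tool frame: the origin (TCP) lies midway between the tips of the shut fingers; the grasp point (between the pads) lies 19 mm behind it; z points along the fingers, y is the direction in which the jaws open and shut (so a half turn about z gives the same grasp; the last joint's range is limited). The gripper opens to 85 mm and grips with 20 to 120 N. Pads are 22 mm wide; open, the fingers measure 114 mm over their backs; the gripper's body (76 mm by 85 mm) begins 54 mm behind the grasp point. The pads swing forward as they close: fully open they stand 13 mm farther back than shut.
Start: joints at [-1.324, 0.313, 1.498, -0, 1.331, -0.223], TCP at [237.661, -468.133, 231.294] pointing down, gripper open.
Joint ranges: [-2.94, 2.94], [-0.97, 2.17], [0.19, 2.56], [-1.23, 4.37], [0.02, 3.11], [-2.88, 2.88]. Speed limits (rad/s): [2.39, 2.39, 3.01, 3.14, 3.14, 3.14].

### API

Orientations are given as a unit quaternion [w, x, y, z].
In Python, from bench import env gives the robot as it stands. The module is installed in compiled form; this text tells all that it offers.
- The arm moves only by the shell command python3 -m jog 'ROWS' [FORCE]. ROWS is JSON, a list of rows, each an object of numbers: "tx", "ty", "tz": the shift along the tool's x, y, z in cm; "rx", "ry", "rz": the turn, a rotation vector about the tool's x, y, z in rad; "hand": the closure, from -1 (fully open) to 1 (shut). In form: [{"tx": .., "ty": .., "tz": .., "rx": .., "ry": .., "rz": .., "hand": ..}, ...]. A call has exactly 10 rows; each row shifts and turns the pose as measured when the row begins, along the tool's axes as they then stand; what a row does not reach is not made up. A row lasts 1/12 s, in which the tool goes at most 41.7 mm and 7.16 degrees, less where a joint would pass 70% of its speed; a pose out of reach is approached as far as the arm can. A call with a gripper value outside its range is refused whole. The fingers move at their own pace and stop on an object; FORCE is the grip in N (left out, the last holds). Time passes only in rows, so rows that do not move let the fingers close, or fill a call up. It gives the time, the measured TCP pose, the force and the opening at its end, in the units of the state.
- env.sense(): the state, without advancing time (a new reading comes with each control period).
- env.snapshot(name): name is "side" or "top"; returns (picture, depth): 400x640x3 uint8, red, green, blue; 400x640 float32, mm along the optical axis (not along the pixel's ray), 0 where there is no reading.
- env.camera_model(name): a dict with "mtx" (3x3 intrinsics, pixels), "position" and "rotation" of the camera in the world. Camera axes: x right, y down, z forward; pixel columns grow to the right and rows downward; lengths in mm; the calibration is good to about 2 mm. A picture is of the moment at which its call begins. camera_model takes no time and is no camera call.
- env.finish_job(): hands the job in, once; it reports no verdict.
Trained networks look in the newest picture that a camera, given by its name, has taken for a name from the list of things; names that differ only in an ending like _2 or _b are one class to them, and where a whole thing is asked for, a point or a joint stands for the part that bears it (a point fixed in the world has none). Each returns a list of dicts, best first, with "p" (0 to 1); they miss things now and then, are a little off and sometimes report something else, mostly with a low value. They report only what shows in the picture. A call takes as long as a camera call.
- env.search_frame(thing, camera): "rect" ([left, top, width, height] in pixels, round what is visible of it).
- env.landmark_of(thing, camera): "uv" ([column, row] in pixels: a listed point, or the origin of a listed thing).
The state is a dict: "t": time; "joint_pos": joint angles; "dq": joint speeds; "effort": joint torques, N m; "ee_pos": TCP position; "tcp_rot": TCP orientation; "wrist_force": force on the tool from outside, world axes, zero at the start; "torque": the same for the moment, N m; "finger_gap": finger opening in mm.
Only numpy, scipy, OpenCV 4.12 (cv2) and the standard library are available. Lean on these libraries where they do the work, as an engineer would, in place of code of your own. Each camera call takes 0.05 s, during which the arm holds its last target.

## Working session

There is one attempt and no reset: what is moved stays moved. The work goes in short steps, Python scripts to look and compute and a shell command to move; the robot and the scene stay as the last step left them, time stands still between calls to the robot, and variables do not carry over. Pictures are saved under pics/ and viewed, and the job is handed in when it is done.

```bash
mkdir -p pics; ls; python3 - <<'E'
from bench import env
import cv2,json
s=env.sense(); print({k:s[k] for k in s})
for c in("side","top"):
    im,d=env.snapshot(c); cv2.imwrite(f"pics/{c}0.png",im[:,:,::-1]); 
    m=env.camera_model(c); print(c,m)
    for n in["winch_axis","handle_mid","lever_knob","pawl_tip","lug","stop","steel_block","nut_tin","cold_chisel"]:
        r=env.landmark_of(n,c); print(n,[(round(x['p'],2),[round(float(v),1) for v in x['uv']], float(d[min(399,int(x['uv'][1])),min(639,int(x['uv'][0]))])) for x in r[:2]])
E
```

```text
pics
{'t': 0.0, 'joint_pos': array([-1.32438715e+00,  3.13486443e-01,  1.49843866e+00,  1.47174635e-05,
        1.33100721e+00, -2.23397421e-01]), 'dq': array([ 0.00036608, -0.0003097 , -0.00070493, -0.00206789, -0.00099735,
       -0.00048152]), 'effort': array([-8.59081010e-04, -4.12270832e+01, -2.59750378e+01, -2.49346367e-04,
        4.11034824e-03, -4.32145839e-06]), 'ee_pos': array([ 237.60404979, -467.86643007,  230.71583807]), 'tcp_rot': array([-6.69868015e-04,  9.72537043e-01,  2.32747182e-01, -5.60273072e-07]), 'wrist_force': array([0.26298866, 0.10567982, 0.47692118]), 'torque': array([-0.01568872, -0.00996098, -0.04371794]), 'finger_gap': 85.50872910279615}
side {'mtx': array([[366.55128528,   0.        , 322.9934437 ],
       [  0.        , 366.55128528, 202.10565707],
       [  0.        ,   0.        ,   1.        ]]), 'position': array([ 492.75414973, -460.9140953 ,  699.0609479 ]), 'rotation': array([-0.42425445,  0.90528777, -0.01934783,  0.00937448])}
winch_axis [(0.89, [323.8, 200.6], 959.260009765625)]
handle_mid [(0.77, [296.5, 193.5], 931.399658203125)]
lever_k
[... 441 characters left out ...]
.        , 315.08713679],
       [  0.        , 488.7760538 , 199.42270496],
       [  0.        ,   0.        ,   1.        ]]), 'position': array([ 289.23294672,  234.97639658, 1447.76759021]), 'rotation': array([-0.06336516,  0.71433882, -0.69478423,  0.05458741])}
winch_axis [(0.61, [310.3, 197.8], 1379.820556640625)]
handle_mid [(0.6, [305.7, 218.0], 1320.89599609375)]
lever_knob [(0.45, [348.7, 182.5], 1371.001953125)]
pawl_tip [(0.49, [318.1, 186.4], 1419.130859375)]
lug [(0.81, [306.2, 215.7], 1324.836669921875)]
stop []
steel_block [(0.76, [410.7, 195.8], 1445.6585693359375)]
nut_tin [(0.62, [255.5, 222.8], 1455.3814697265625)]
cold_chisel [(0.85, [227.6, 186.0], 1466.297119140625)]
```

```bash
python3 - <<'E'
import cv2
a=cv2.imread("pics/side0.png");b=cv2.imread("pics/top0.png")
cv2.imwrite("pics/sidec.png",cv2.resize(a[110:290,210:450],None,fx=3.3,fy=3.3,interpolation=2))
cv2.imwrite("pics/topc.png",cv2.resize(b[130:280,210:440],None,fx=3.4,fy=3.4,interpolation=2))
E
```

```text
(no output)
```

View pics/side0.png

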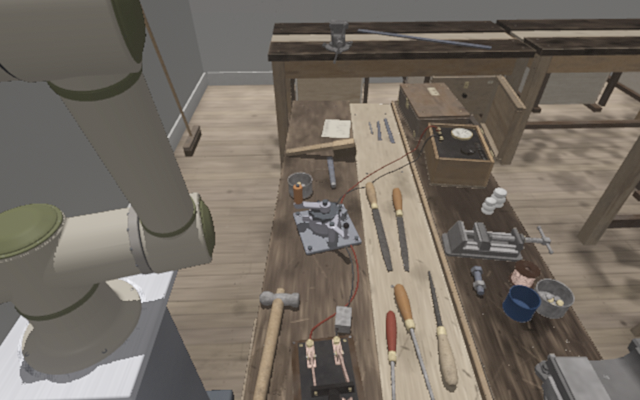

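View pics/top0.png

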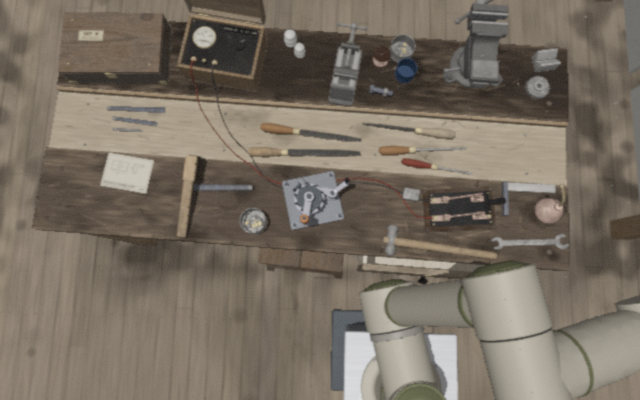

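```bash
sleep 1
```

```text
(no output)
```

View pics/sidec.png

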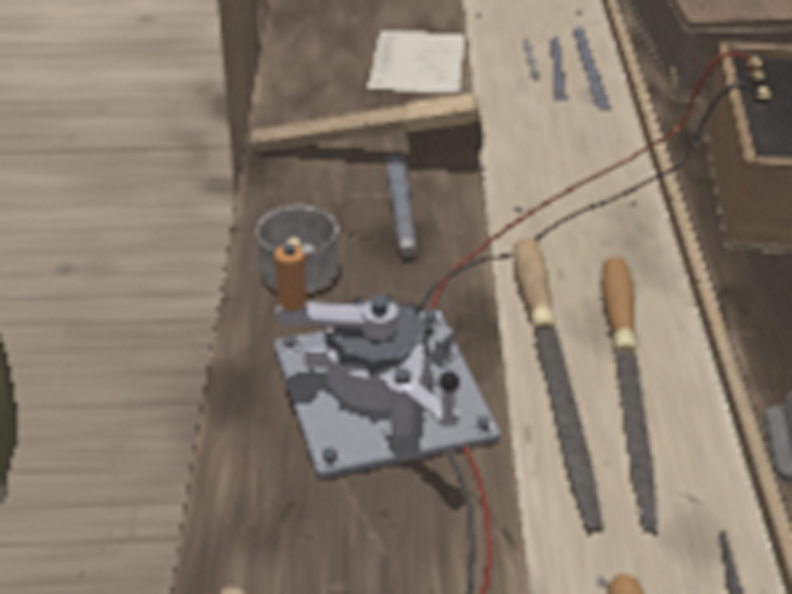

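View pics/topc.png

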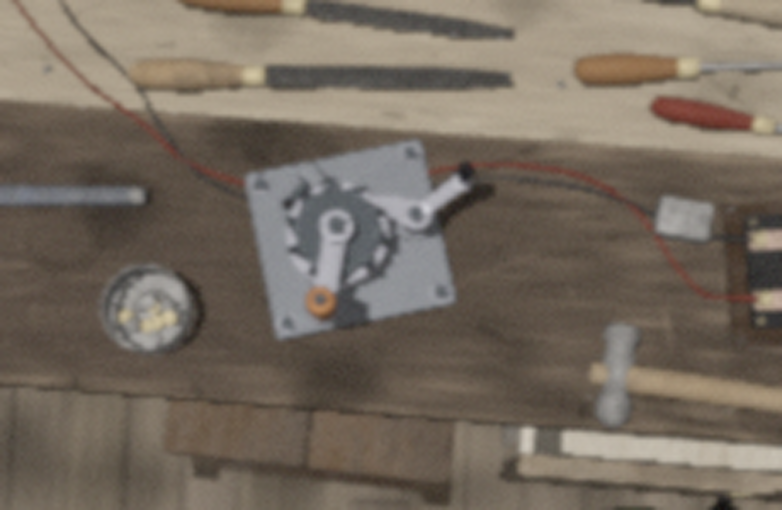

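```bash
cat > h.py <<'E'
import numpy as np
from bench import env
from scipy.spatial.transform import Rotation as R
def cam(c):
    m=env.camera_model(c); q=m["rotation"]; return m["mtx"],m["position"],R.from_quat([q[1],q[2],q[3],q[0]]).as_matrix()
def onz(c,uv,z):
    K,p,Rm=cam(c); d=Rm@np.linalg.solve(K,[uv[0],uv[1],1]); return p+d*(z-p[2])/d[2]
def proj(c,P):
    K,p,Rm=cam(c); q=K@(Rm.T@(np.asarray(P)-p)); return q[:2]/q[2]
def tri(a,b):
    A=[];B=[]
    L=[]
    for c,uv in((("side"),a),(("top"),b)):
        K,p,Rm=cam(c); d=Rm@np.linalg.solve(K,[uv[0],uv[1],1]); d/=np.linalg.norm(d); M=np.eye(3)-np.outer(d,d); L.append((M,M@p))
    return np.linalg.solve(L[0][0]+L[1][0],L[0][1]+L[1][1])
E
python3 - <<'E'
from h import *
np.set_printoptions(precision=1,suppress=True)
f=lambda x,y:(x/3.4+210,y/3.4+130)
g=lambda x,y:(x/3.3+210,y/3.3+110)
T=lambda x,y,z:onz("top",f(x,y),z)
S=lambda x,y,z:onz("side",g(x,y),z)
print("spindle",T(337,225,92),S(379,304,92))
print("handle top",T(321,300,135),S(290,250,135))
print("knob",T(466,172,105),S(450,381,103))
print("post",T(417,215,80),S(402,376,80))
co=[T(247,175,10),T(420,142,10),T(455,300,10),T(280,337,10)];print(co,np.mean(co,0))
cs=[S(275,342,10),S(440,314,10),S(498,436,10),S(320,475,10)];print(cs,np.mean(cs,0))
for C in(co,cs):
  C=np.array(C)
  for i in range(4):
    d=C[(i+1)%4]-C[i]; print(np.linalg.norm(d),round(np.arctan2(d[1],d[0]),3))
print("net axis",onz("top",(310.3,197.8),90),onz("side",(323.8,200.6),90), tri((323.8,200.6),(310.3,197.8)))
print("net handle",onz("top",(305.7,218),109),onz("side",(296.5,193.5),109), tri((296.5,193.5),(305.7,218)))
print("net knob",onz("top",(348.7,182.5),88),onz("side",(348.4,232),88), tri((348.4,232),(348.7,182.5)))
print("tin",onz("top",(255.5,222.8),22))
print("block",onz("top",(410.7,195.8),14))
print("chis",onz("top",(227.6,186),10))
E
```

```text
spindle [526.4 272.2  92. ] [529.2 267.3  92. ]
handle top [457.9 281.9 135. ] [461.2 283.5 135. ]
knob [571.3 166.9 105. ] [575.3 165.9 103. ]
post [538.7 205.9  80. ] [543.2 197.   80. ]
[array([583.4, 355.4,  10. ]), array([617.3, 203.3,  10. ]), array([477.1, 169.7,  10. ]), array([440.6, 321. ,  10. ])] [529.6 262.3  10. ]
[array([442.6, 318.5,  10. ]), array([587.2, 349.6,  10. ]), array([620.1, 199.5,  10. ]), array([479.8, 164.4,  10. ])] [532.4 258.   10. ]
155.80288193908234 -1.352
144.09180046952258 -2.906
155.66552966679114 1.808
146.86877739473542 0.236
147.90463615410818 0.212
153.6954051697535 -1.355
144.687393418 -2.897
158.54918043199146 1.807
net axis [522.1 268.8  90. ] [526.9 276.   90. ] [524.  268.9  95.1]
net handle [462.  279.3 109. ] [456.5 284.8 109. ] [459.  278.8 114.3]
net knob [569.4 161.3  88. ] [580.1 159.   88. ] [575.4 161.4  84.4]
tin [455.  429.2  22. ]
block [549.2 -27.5  14. ]
chis [565.1 520.2  10. ]
```

```bash
python3 -m jog '[{"rz":-0.124,"hand":0},{"rz":-0.124,"hand":0},{"rz":-0.124,"hand":0},{"rz":-0.124,"hand":0},{"rz":-0.124,"hand":0},{"rz":-0.124,"hand":0},{"rz":-0.124,"hand":0},{"rz":-0.124,"hand":0},{"rz":-0.124,"hand":0},{"rz":-0.124,"hand":0}]' 40
cat >> h.py <<'E'
def tool():
    s=env.sense(); q=s["tcp_rot"]; return s,R.from_quat([q[1],q[2],q[3],q[0]]).as_matrix()
def need(P):
    s,M=tool(); d=M.T@(np.asarray(P)-s["ee_pos"])/10
    print("t",round(s["t"],2),"tcp",s["ee_pos"].round(1),"q",s["joint_pos"].round(2),"F",s["wrist_force"].round(1),"T",s["torque"].round(2),"gap",round(s["finger_gap"],1))
    print("yaw of tool y",round(np.arctan2(M[1,1],M[0,1]),3),"x-axis",M[:,0].round(3),"z",M[:,2].round(3)); print("shift cm",d.round(2))
E
python3 -c "
from h import *
need([573,165,150])"
```

```text
t 1.0 tcp [ 237.7 -468.1  231.3] q [-1.32  0.31  1.5   0.    1.33 -0.22] F [-0.1 -0.4 -0.5] T [-0.   -0.01  0.01] gap 85.4
yaw of tool y -1.101 x-axis [ 0.892  0.453 -0.   ] z [ 0. -0. -1.]
shift cm [ 58.56 -41.27   8.13]invalid input at $[0]: expected keys tx, ty, tz, rx, ry, rz, hand
```

```bash
python3 -m jog '[{"tx":0,"ty":0,"tz":0,"rx":0,"ry":0,"rz":-0.124,"hand":0},{"tx":0,"ty":0,"tz":0,"rx":0,"ry":0,"rz":-0.124,"hand":0},{"tx":0,"ty":0,"tz":0,"rx":0,"ry":0,"rz":-0.124,"hand":0},{"tx":0,"ty":0,"tz":0,"rx":0,"ry":0,"rz":-0.124,"hand":0},{"tx":0,"ty":0,"tz":0,"rx":0,"ry":0,"rz":-0.124,"hand":0},{"tx":0,"ty":0,"tz":0,"rx":0,"ry":0,"rz":-0.124,"hand":0},{"tx":0,"ty":0,"tz":0,"rx":0,"ry":0,"rz":-0.124,"hand":0},{"tx":0,"ty":0,"tz":0,"rx":0,"ry":0,"rz":-0.124,"hand":0},{"tx":0,"ty":0,"tz":0,"rx":0,"ry":0,"rz":-0.124,"hand":0},{"tx":0,"ty":0,"tz":0,"rx":0,"ry":0,"rz":-0.124,"hand":0}]' 40
python3 -c "
from h import *
need([573,165,170])"
```

```text
t: 1.83
ee_pos: [237.6, -468.1, 231.3]
tcp_rot: [0.0, 0.651, 0.759, -0.0]
wrist_force: [-0.4, -0.1, 0.2]
finger_gap: 42.5
t 1.83 tcp [ 237.6 -468.1  231.3] q [-1.32  0.31  1.5  -0.    1.33 -1.48] F [-0.4 -0.1  0.2] T [-0.01  0.01 -0.03] gap 42.5
yaw of tool y 0.152 x-axis [-0.152  0.988 -0.   ] z [-0. -0. -1.]
shift cm [57.49 42.76  6.13]
```

```bash
for i in 1 2; do python3 -m jog '[{"tx":2.85,"ty":2.1,"tz":0,"rx":0,"ry":0,"rz":0,"hand":0},{"tx":2.85,"ty":2.1,"tz":0,"rx":0,"ry":0,"rz":0,"hand":0},{"tx":2.85,"ty":2.1,"tz":0,"rx":0,"ry":0,"rz":0,"hand":0},{"tx":2.85,"ty":2.1,"tz":0,"rx":0,"ry":0,"rz":0,"hand":0},{"tx":2.85,"ty":2.1,"tz":0,"rx":0,"ry":0,"rz":0,"hand":0},{"tx":2.85,"ty":2.1,"tz":0,"rx":0,"ry":0,"rz":0,"hand":0},{"tx":2.85,"ty":2.1,"tz":0,"rx":0,"ry":0,"rz":0,"hand":0},{"tx":2.85,"ty":2.1,"tz":0,"rx":0,"ry":0,"rz":0,"hand":0},{"tx":2.85,"ty":2.1,"tz":0,"rx":0,"ry":0,"rz":0,"hand":0},{"tx":2.85,"ty":2.1,"tz":0,"rx":0,"ry":0,"rz":0,"hand":0}]' 40; done
python3 -c "
from h import *
need([573,165,170])"
```

```text
t: 2.67
ee_pos: [402.8, -144.8, 230.7]
tcp_rot: [0.001, 0.652, 0.758, -0.0]
wrist_force: [1.1, -0.4, -0.5]
finger_gap: 43.0
t: 3.5
ee_pos: [572.6, 187.7, 231.7]
tcp_rot: [0.003, 0.651, 0.759, 0.0]
wrist_force: [-0.4, -0.2, 0.5]
finger_gap: 42.4
t 3.5 tcp [572.6 187.7 231.7] q [ 0.12  0.48  1.25 -0.    1.4  -0.03] F [-0.4 -0.2  0.5] T [-0.05  0.02 -0.02] gap 42.4
yaw of tool y 0.152 x-axis [-0.152  0.988 -0.005] z [ 0.006 -0.004 -1.   ]
shift cm [-2.22 -0.34  6.18]
```

```bash
python3 -m jog '[{"tx":-1.1,"ty":-0.15,"tz":0,"rx":0,"ry":0,"rz":0,"hand":0},{"tx":-1.1,"ty":-0.15,"tz":0,"rx":0,"ry":0,"rz":0,"hand":0},{"tx":0,"ty":0,"tz":1.4,"rx":0,"ry":0,"rz":0,"hand":0},{"tx":0,"ty":0,"tz":1.4,"rx":0,"ry":0,"rz":0,"hand":0},{"tx":0,"ty":0,"tz":1.4,"rx":0,"ry":0,"rz":0,"hand":0},{"tx":0,"ty":0,"tz":1.4,"rx":0,"ry":0,"rz":0,"hand":0},{"tx":0,"ty":0,"tz":1.4,"rx":0,"ry":0,"rz":0,"hand":0},{"tx":0,"ty":0,"tz":1.4,"rx":0,"ry":0,"rz":0,"hand":0},{"tx":0,"ty":0,"tz":0,"rx":0,"ry":0,"rz":0,"hand":0},{"tx":0,"ty":0,"tz":0,"rx":0,"ry":0,"rz":0,"hand":0}]' 40
python3 - <<'E'
from h import *
import cv2
need([573,165,88])
for c in("side","top"):
    im,d=env.snapshot(c); im=im[:,:,::-1].copy()
    if c=="side": r=(200,320,130,290)
    else: r=(260,400,140,240)
    im=cv2.resize(im[r[2]:r[3],r[0]:r[1]] if c=="top" else im[130:290,250:430],None,fx=4.4,fy=4.4 if c=="top" else 4.4,interpolation=2)[:600,:800]
    cv2.imwrite(f"pics/{c}1.png",im)
E
```

```text
t: 4.33
ee_pos: [574.1, 162.5, 144.2]
tcp_rot: [0.003, 0.651, 0.759, 0.001]
wrist_force: [0.2, -1.1, 0.3]
finger_gap: 42.7
t 4.33 tcp [574.1 162.5 144.2] q [ 0.08  0.54  1.39 -0.    1.2  -0.07] F [ 0.2 -1.1  0.3] T [ 0.01 -0.   -0.04] gap 42.7
yaw of tool y 0.153 x-axis [-0.152  0.988 -0.004] z [ 0.006 -0.003 -1.   ]
shift cm [ 0.29 -0.11  5.62]
```

```bash
sleep 0.2
```

```text
(no output)
```

View pics/side1.png

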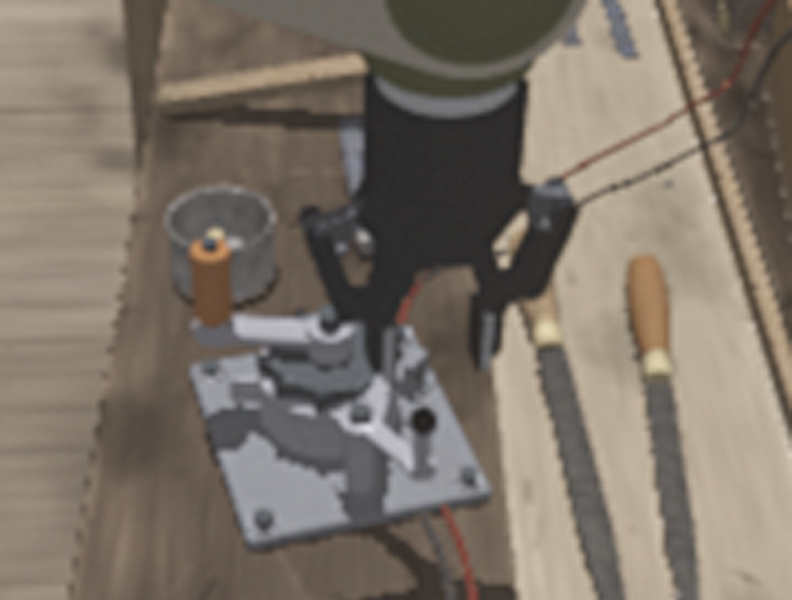

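View pics/top1.png

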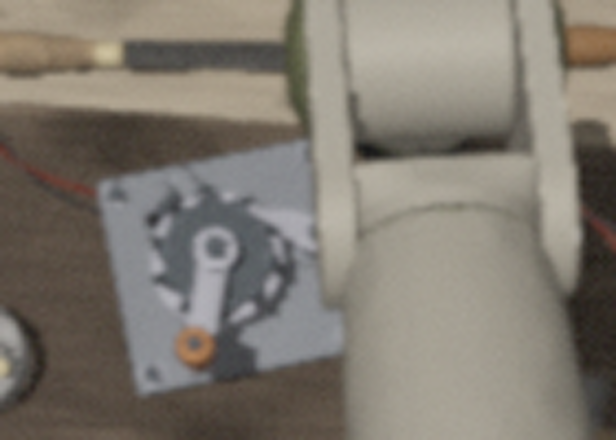

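```bash
python3 - <<'E'
from h import *
print(proj("side",[574,164,102]),proj("side",[571,166,102]),proj("side",[571,166,60]))
print(onz("side",(346.4,225.5),102))
E
python3 -m jog '[{"tx":0.2,"ty":0,"tz":0.8,"rx":0,"ry":0,"rz":0,"hand":0},{"tx":0,"ty":0,"tz":0.8,"rx":0,"ry":0,"rz":0,"hand":0},{"tx":0,"ty":0,"tz":0.8,"rx":0,"ry":0,"rz":0,"hand":0},{"tx":0,"ty":0,"tz":0.8,"rx":0,"ry":0,"rz":0,"hand":0},{"tx":0,"ty":0,"tz":0.8,"rx":0,"ry":0,"rz":0,"hand":0},{"tx":0,"ty":0,"tz":0.7,"rx":0,"ry":0,"rz":0,"hand":0},{"tx":0,"ty":0,"tz":0.4,"rx":0,"ry":0,"rz":0,"hand":0},{"tx":0,"ty":0,"tz":0,"rx":0,"ry":0,"rz":0,"hand":0},{"tx":0,"ty":0,"tz":0,"rx":0,"ry":0,"rz":0,"hand":0},{"tx":0,"ty":0,"tz":0,"rx":0,"ry":0,"rz":0,"hand":0}]' 40
python3 -c "
from h import *
need([573,165,88])"
```

```text
[345.87880836 226.34015865] [344.53580624 225.79318789] [343.87781803 238.33148159]
[575.49290702 166.81570356 102.        ]
t: 5.27
ee_pos: [575.1, 164.6, 89.8]
tcp_rot: [0.005, 0.651, 0.759, 0.002]
wrist_force: [-0.2, -0.4, -0.8]
finger_gap: 42.7
t 5.27 tcp [575.1 164.6  89.8] q [ 0.08  0.6   1.44 -0.    1.08 -0.07] F [-0.2 -0.4 -0.8] T [-0.01 -0.02 -0.  ] gap 42.7
yaw of tool y 0.153 x-axis [-0.153  0.988 -0.004] z [ 0.01  -0.003 -1.   ]
shift cm [ 0.07 -0.2   0.18]
```

```bash
python3 -m jog '[{"tx":-0.1,"ty":-0.5,"tz":0.1,"rx":0,"ry":0,"rz":0,"hand":0},{"tx":-0.1,"ty":-0.5,"tz":0,"rx":0,"ry":0,"rz":0,"hand":0},{"tx":-0.1,"ty":-0.5,"tz":0,"rx":0,"ry":0,"rz":0,"hand":0},{"tx":-0.1,"ty":-0.5,"tz":0,"rx":0,"ry":0,"rz":0,"hand":0},{"tx":0,"ty":-0.5,"tz":0,"rx":0,"ry":0,"rz":0,"hand":0},{"tx":0,"ty":-0.5,"tz":0,"rx":0,"ry":0,"rz":0,"hand":0},{"tx":0,"ty":-0.5,"tz":0,"rx":0,"ry":0,"rz":0,"hand":0},{"tx":0,"ty":-0.5,"tz":0,"rx":0,"ry":0,"rz":0,"hand":0},{"tx":0,"ty":0,"tz":0,"rx":0,"ry":0,"rz":0,"hand":0},{"tx":0,"ty":0,"tz":0,"rx":0,"ry":0,"rz":0,"hand":0}]' 40
python3 -c "
from h import *
need([518,154,88])"
```

```text
t: 6.1
ee_pos: [535.4, 151.6, 91.3]
tcp_rot: [0.01, 0.651, 0.759, 0.005]
wrist_force: [2.7, -1.5, -1.8]
finger_gap: 42.5
t 6.1 tcp [535.4 151.6  91.3] q [ 0.07  0.52  1.59 -0.01  1.01 -0.08] F [ 2.7 -1.5 -1.8] T [-0.23 -0.4  -0.05] gap 42.5
yaw of tool y 0.152 x-axis [-0.151  0.988 -0.008] z [ 0.022 -0.005 -1.   ]
shift cm [ 0.5  -1.69  0.29]
```

```bash
python3 -m jog '[{"tx":0.1,"ty":-0.4,"tz":0.1,"rx":0,"ry":0,"rz":0,"hand":0},{"tx":0.1,"ty":-0.4,"tz":0,"rx":0,"ry":0,"rz":0,"hand":0},{"tx":0.1,"ty":-0.4,"tz":0.1,"rx":0,"ry":0,"rz":0,"hand":0},{"tx":0,"ty":-0.3,"tz":0,"rx":0,"ry":0,"rz":0,"hand":0},{"tx":0,"ty":-0.2,"tz":0,"rx":0,"ry":0,"rz":0,"hand":0},{"tx":0,"ty":-0.1,"tz":0,"rx":0,"ry":0,"rz":0,"hand":0},{"tx":0,"ty":0,"tz":0,"rx":0,"ry":0,"rz":0,"hand":0},{"tx":0,"ty":0,"tz":0,"rx":0,"ry":0,"rz":0,"hand":0},{"tx":0,"ty":0,"tz":0,"rx":0,"ry":0,"rz":0,"hand":0},{"tx":0,"ty":0,"tz":0,"rx":0,"ry":0,"rz":0,"hand":0}]' 40
python3 - <<'E'
from h import *
import cv2
need([518,154,88])
im,d=env.snapshot("side"); im=im[:,:,::-1]
cv2.imwrite("pics/side2.png",cv2.resize(im[130:290,250:430],None,fx=4.4,fy=4.4,interpolation=2)[:600,:800])
E
```

```text
t: 6.93
ee_pos: [521.6, 153.0, 89.4]
tcp_rot: [0.016, 0.651, 0.758, 0.013]
wrist_force: [4.5, -1.7, -0.4]
finger_gap: 42.6
t 6.93 tcp [521.6 153.   89.4] q [ 0.07  0.49  1.65 -0.01  0.97 -0.08] F [ 4.5 -1.7 -0.4] T [-0.29 -0.67 -0.1 ] gap 42.6
yaw of tool y 0.152 x-axis [-0.151  0.989 -0.008] z [ 0.041 -0.002 -0.999]
shift cm [ 0.16 -0.35  0.12]
```

View pics/side2.png

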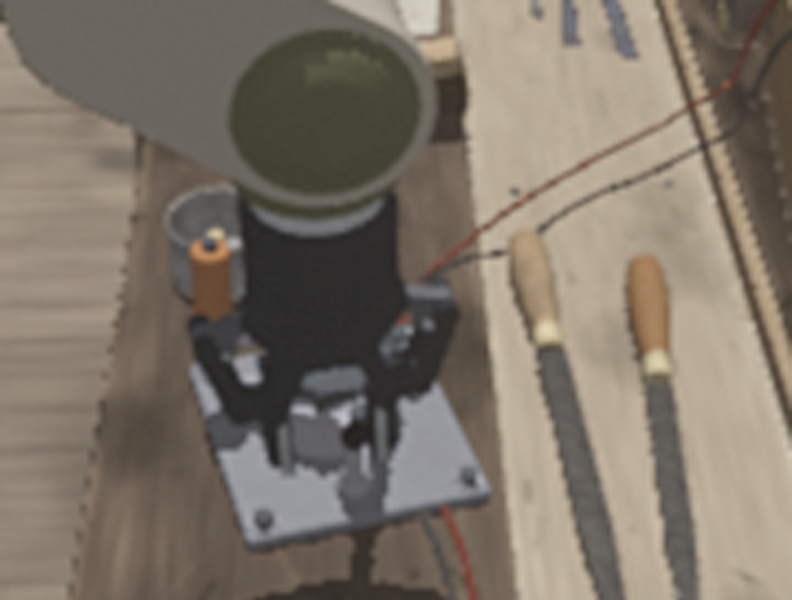

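```bash
python3 -m jog '[{"tx":0,"ty":-0.3,"tz":0,"rx":0,"ry":0,"rz":0,"hand":0},{"tx":0,"ty":-0.3,"tz":0,"rx":0,"ry":0,"rz":0,"hand":0},{"tx":0,"ty":-0.3,"tz":0,"rx":0,"ry":0,"rz":0,"hand":0},{"tx":0,"ty":-0.2,"tz":0,"rx":0,"ry":0,"rz":0,"hand":0},{"tx":0,"ty":-0.2,"tz":0,"rx":0,"ry":0,"rz":0,"hand":0},{"tx":0,"ty":0,"tz":0,"rx":0,"ry":0,"rz":0,"hand":0},{"tx":0,"ty":0,"tz":0,"rx":0,"ry":0,"rz":0,"hand":0},{"tx":0,"ty":0,"tz":0,"rx":0,"ry":0,"rz":0,"hand":0},{"tx":0,"ty":0,"tz":0,"rx":0,"ry":0,"rz":0,"hand":0},{"tx":0,"ty":0,"tz":0,"rx":0,"ry":0,"rz":0,"hand":0}]' 40
python3 -c "
from h import *
need([518,154,88])"
```

```text
t: 7.82
ee_pos: [522.0, 153.2, 88.6]
tcp_rot: [0.028, 0.652, 0.757, 0.028]
wrist_force: [4.5, -1.5, -0.9]
finger_gap: 42.8
t 7.82 tcp [522.  153.2  88.6] q [ 0.07  0.47  1.68  0.    0.91 -0.08] F [ 4.5 -1.5 -0.9] T [-0.18 -0.74 -0.11] gap 42.8
yaw of tool y 0.148 x-axis [-0.147  0.989 -0.006] z [ 0.08   0.006 -0.997]
shift cm [ 0.14 -0.39  0.03]
```

```bash
python3 -m jog '[{"tx":0,"ty":0.6,"tz":0,"rx":0,"ry":0,"rz":0,"hand":0},{"tx":0,"ty":0.4,"tz":0,"rx":0,"ry":0,"rz":0,"hand":0},{"tx":0,"ty":0,"tz":0,"rx":0.04,"ry":0,"rz":0,"hand":0},{"tx":0,"ty":0,"tz":-2,"rx":0.04,"ry":0,"rz":0,"hand":0},{"tx":0,"ty":0,"tz":-2,"rx":0,"ry":0,"rz":0,"hand":0},{"tx":0,"ty":0,"tz":-2,"rx":0,"ry":0,"rz":0,"hand":0},{"tx":0,"ty":0,"tz":-2,"rx":0,"ry":0,"rz":0,"hand":0},{"tx":0,"ty":0,"tz":-1,"rx":0,"ry":0,"rz":0,"hand":-0.2},{"tx":0,"ty":0,"tz":0,"rx":0,"ry":0,"rz":0,"hand":-0.2},{"tx":0,"ty":0,"tz":0,"rx":0,"ry":0,"rz":0,"hand":-0.2}]' 40
python3 -c "
from h import *
need([460,283,170])"
```

```text
t: 8.65
ee_pos: [527.4, 157.4, 179.4]
tcp_rot: [-0.008, 0.652, 0.758, -0.011]
wrist_force: [-0.9, -0.5, -0.2]
finger_gap: 51.3
t 8.65 tcp [527.4 157.4 179.4] q [ 0.08  0.43  1.47 -0.    1.27 -0.07] F [-0.9 -0.5 -0.2] T [-0.03 -0.02 -0.05] gap 51.3
yaw of tool y 0.15 x-axis [-0.15   0.989 -0.001] z [-0.027 -0.005 -1.   ]
shift cm [13.43 -4.76  1.05]
```

```bash
python3 -m jog '[{"tx":2.2,"ty":-0.8,"tz":0.1,"rx":-0.015,"ry":0,"rz":0,"hand":-0.2},{"tx":2.2,"ty":-0.8,"tz":0.1,"rx":-0.01,"ry":0,"rz":0,"hand":-0.2},{"tx":2.2,"ty":-0.8,"tz":0.1,"rx":0,"ry":0,"rz":0,"hand":-0.2},{"tx":2.2,"ty":-0.8,"tz":0.1,"rx":0,"ry":0,"rz":0,"hand":-0.2},{"tx":2.2,"ty":-0.8,"tz":0.1,"rx":0,"ry":0,"rz":0,"hand":-0.2},{"tx":2.0,"ty":-0.7,"tz":0.1,"rx":0,"ry":0,"rz":0,"hand":-0.2},{"tx":0,"ty":0,"tz":0,"rx":0,"ry":0,"rz":0,"hand":-0.2},{"tx":0,"ty":0,"tz":0,"rx":0,"ry":0,"rz":0,"hand":-0.2},{"tx":0,"ty":0,"tz":0,"rx":0,"ry":0,"rz":0,"hand":-0.2},{"tx":0,"ty":0,"tz":0,"rx":0,"ry":0,"rz":0,"hand":-0.2}]' 40
python3 - <<'E'
from h import *
import cv2
need([460,283,93])
for c in("side","top"):
    im,d=env.snapshot(c); im=im[:,:,::-1]
    im=im[140:240,260:400] if c=="top" else im[130:266,250:430]
    cv2.imwrite(f"pics/{c}3.png",cv2.resize(im,None,fx=4.4,fy=4.4,interpolation=2))
E
```

```text
t: 9.48
ee_pos: [454.3, 282.0, 162.7]
tcp_rot: [-0.006, 0.653, 0.758, -0.01]
wrist_force: [-0.5, 0.2, -0.5]
finger_gap: 51.4
t 9.48 tcp [454.3 282.  162.7] q [0.34 0.41 1.55 0.   1.21 0.19] F [-0.5  0.2 -0.5] T [-0.03 -0.01 -0.03] gap 51.4
yaw of tool y 0.148 x-axis [-0.148  0.989 -0.003] z [-0.022 -0.006 -1.   ]
shift cm [0.03 0.74 6.96]
```

View pics/side3.png

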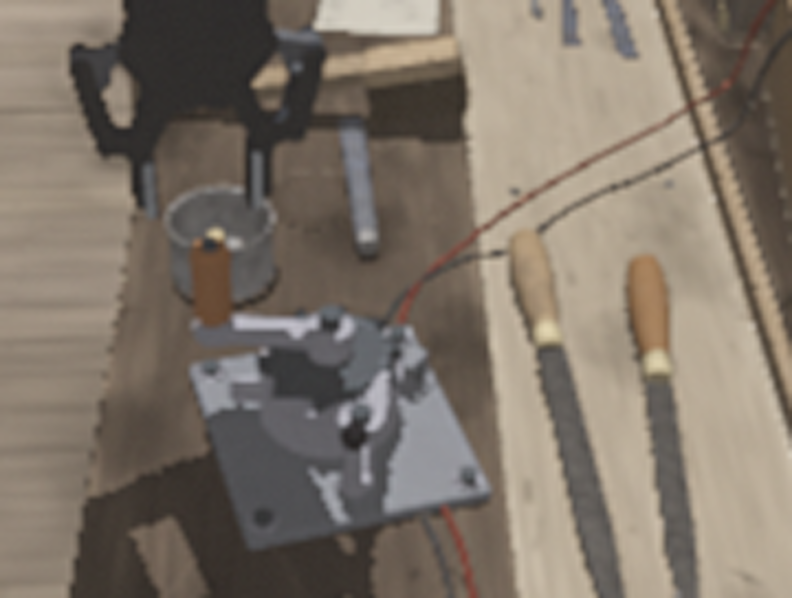

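View pics/top3.png

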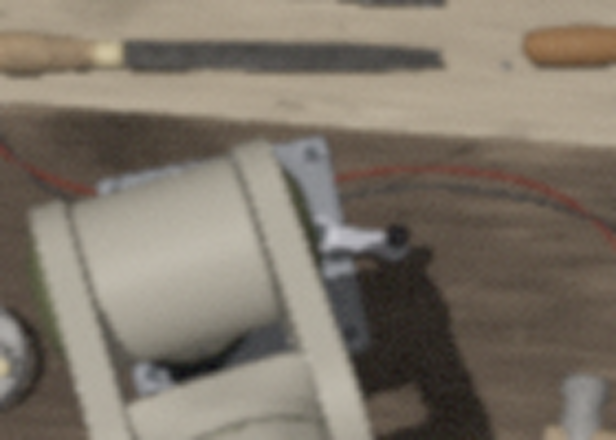

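```bash
python3 - <<'E'
from h import *
a0=onz("top",(347,180.6),102);a1=onz("top",(350.2,194.1),102)
b0=onz("side",(346.4,225.5),102);b1=onz("side",(330.2,228.4),102)
for a,b in((a0,a1),(b0,b1)):
    d=np.linalg.norm(b-a); print(a,b,d,2*np.arcsin(d/100))
print(onz("side",(250+210/4.4,130+240/4.4),135),onz("top",(304.4,218.2),135))
E
```

```text
[571.85723858 166.93061588 102.        ] [533.57572878 157.31035967 102.        ] 39.47180414274773 0.8115219092127367
[575.49290702 166.81570356 102.        ] [536.6471899  158.58853411 102.        ] 39.70738036694663 0.8166526400875777
[460.78599838 288.62948187 135.        ] [457.98938419 281.96233565 135.        ]
```

```bash
python3 -m jog '[{"tx":0.1,"ty":0.4,"tz":0,"rx":-0.02,"ry":0,"rz":0,"hand":-0.2},{"tx":0,"ty":0.3,"tz":0,"rx":0,"ry":0,"rz":0,"hand":-0.2},{"tx":0,"ty":0,"tz":1.2,"rx":0,"ry":0,"rz":0,"hand":-0.2},{"tx":0,"ty":0,"tz":1.2,"rx":0,"ry":0,"rz":0,"hand":-0.2},{"tx":0,"ty":0,"tz":1.2,"rx":0,"ry":0,"rz":0,"hand":-0.2},{"tx":0,"ty":0,"tz":1.2,"rx":0,"ry":0,"rz":0,"hand":-0.2},{"tx":0,"ty":0,"tz":1.0,"rx":0,"ry":0,"rz":0,"hand":-0.2},{"tx":0,"ty":0,"tz":0.5,"rx":0,"ry":0,"rz":0,"hand":-0.2},{"tx":0,"ty":0,"tz":0,"rx":0,"ry":0,"rz":0,"hand":-0.2},{"tx":0,"ty":0,"tz":0,"rx":0,"ry":0,"rz":0,"hand":-0.2}]' 40
python3 - <<'E'
from h import *
import cv2
need([460,284,93])
for c in("side",):
    im,d=env.snapshot(c); im=im[:,:,::-1]
    im=im[140:240,260:400] if c=="top" else im[130:266,250:430]
    cv2.imwrite(f"pics/{c}4.png",cv2.resize(im,None,fx=4.4,fy=4.4,interpolation=2))
E
```

```text
t: 10.42
ee_pos: [466.5, 281.6, 98.4]
tcp_rot: [0.003, 0.655, 0.756, 0.002]
wrist_force: [0.3, -0.4, 0.9]
finger_gap: 51.4
t 10.42 tcp [466.5 281.6  98.4] q [ 0.33  0.49  1.61 -0.    1.04  0.19] F [ 0.3 -0.4  0.9] T [0.01 0.01 0.  ] gap 51.4
yaw of tool y 0.143 x-axis [-0.142  0.99  -0.002] z [ 0.007 -0.002 -1.   ]
shift cm [ 0.33 -0.62  0.54]
```

View pics/side4.png

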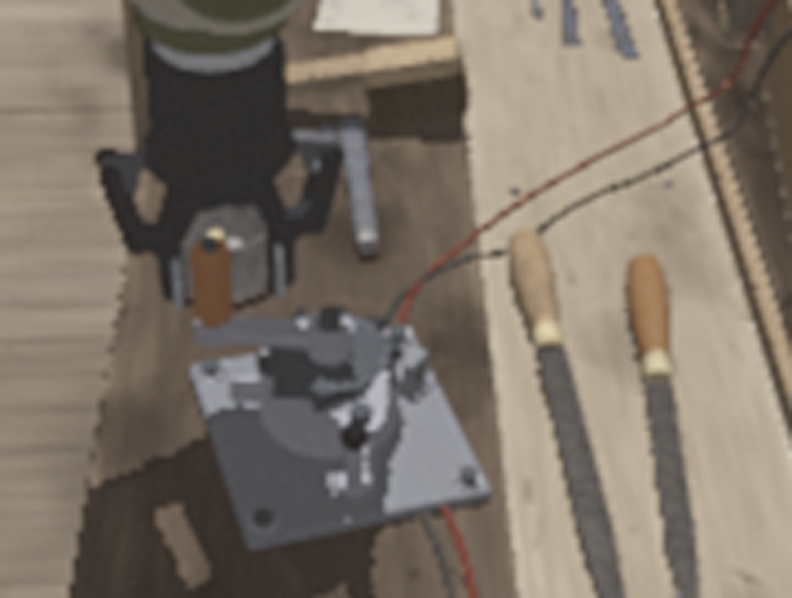

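```bash
python3 - <<'E'
from h import *
f=lambda P:(proj("side",P)-[250,130])*4.4
print("tcp",f([466.5,281.6,98.4]),f([466.5+22,281.6,98.4]))
for y in (278,282,286,290): print(y,f([460,y,135]),f([460,y,83]))
E
python3 -m jog '[{"tx":0.1,"ty":-0.3,"tz":0.2,"rx":0,"ry":0,"rz":0,"hand":-0.2},{"tx":0,"ty":-0.3,"tz":0.2,"rx":0,"ry":0,"rz":0,"hand":-0.2},{"tx":0,"ty":0,"tz":0.1,"rx":0,"ry":0,"rz":0,"hand":-0.2},{"tx":0,"ty":0,"tz":0,"rx":0,"ry":0,"rz":0,"hand":-0.2},{"tx":0,"ty":0,"tz":0,"rx":0,"ry":0,"rz":0,"hand":-0.2},{"tx":0,"ty":0,"tz":0,"rx":0,"ry":0,"rz":0,"hand":-0.2},{"tx":0,"ty":0,"tz":0,"rx":0,"ry":0,"rz":0,"hand":-0.2},{"tx":0,"ty":0,"tz":0,"rx":0,"ry":0,"rz":0,"hand":-0.2},{"tx":0,"ty":0,"tz":0,"rx":0,"ry":0,"rz":0,"hand":-0.2},{"tx":0,"ty":0,"tz":0,"rx":0,"ry":0,"rz":0,"hand":-0.2}]' 40
python3 - <<'E'
from h import *
import cv2
need([460,284,94])
for c in("side",):
    im,d=env.snapshot(c); im=im[:,:,::-1]
    im=im[140:240,260:400] if c=="top" else im[130:266,250:430]
    cv2.imwrite(f"pics/{c}5.png",cv2.resize(im,None,fx=4.4,fy=4.4,interpolation=2))
E
```

```text
tcp [222.25569805 296.3896341 ] [259.4798284  295.39893951]
278 [208.44706192 251.17523746] [212.3035941  320.57386964]
282 [208.5211102  246.95991721] [212.36279249 316.28290597]
286 [208.59467114 242.77233945] [212.42161469 312.0192105 ]
290 [208.66774954 238.6122312 ] [212.48006427 307.78252413]
t: 11.3
ee_pos: [460.9, 282.3, 95.4]
tcp_rot: [0.004, 0.655, 0.756, 0.004]
wrist_force: [0.2, 0.1, 0.1]
finger_gap: 51.2
t 11.3 tcp [460.9 282.3  95.4] q [ 0.33  0.49  1.63 -0.    1.02  0.19] F [0.2 0.1 0.1] T [0.01 0.   0.01] gap 51.2
yaw of tool y 0.143 x-axis [-0.143  0.99  -0.002] z [ 0.011 -0.    -1.   ]
shift cm [ 0.18 -0.07  0.14]
```

View pics/side5.png

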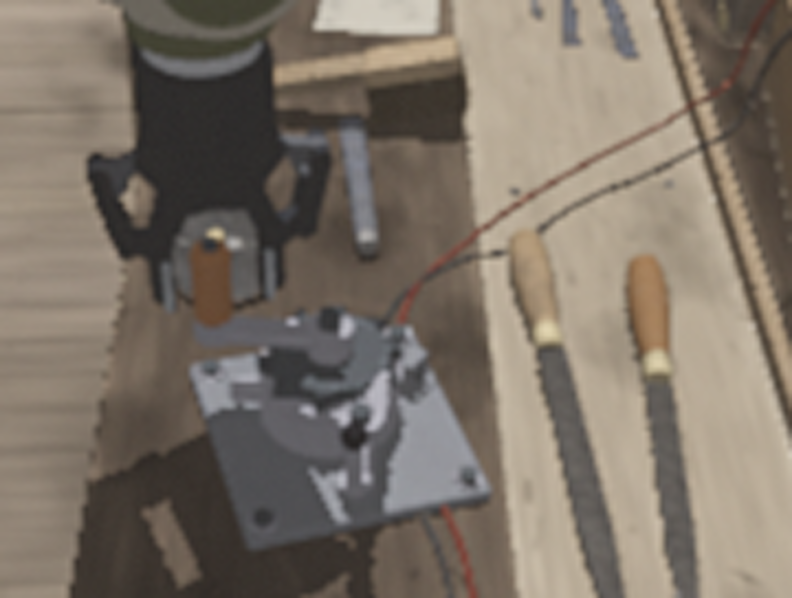

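```bash
python3 -m jog '[{"tx":0.1,"ty":-0.4,"tz":0.1,"rx":0,"ry":0,"rz":0,"hand":-0.2},{"tx":0,"ty":0,"tz":0,"rx":0,"ry":0,"rz":0,"hand":-0.2},{"tx":0,"ty":0,"tz":0,"rx":0,"ry":0,"rz":0,"hand":0.1},{"tx":0,"ty":0,"tz":0,"rx":0,"ry":0,"rz":0,"hand":0.2},{"tx":0,"ty":0,"tz":0,"rx":0,"ry":0,"rz":0,"hand":0.3},{"tx":0,"ty":0,"tz":0,"rx":0,"ry":0,"rz":0,"hand":0.4},{"tx":0,"ty":0,"tz":0,"rx":0,"ry":0,"rz":0,"hand":0.5},{"tx":0,"ty":0,"tz":0,"rx":0,"ry":0,"rz":0,"hand":0.6},{"tx":0,"ty":0,"tz":0,"rx":0,"ry":0,"rz":0,"hand":0.6},{"tx":0,"ty":0,"tz":0,"rx":0,"ry":0,"rz":0,"hand":0.6}]' 30
python3 -c "
from h import *
need([460,284,94])"
```

```text
t: 12.18
ee_pos: [457.3, 283.1, 94.5]
tcp_rot: [0.004, 0.655, 0.756, 0.005]
wrist_force: [3.1, 0.2, 0.2]
finger_gap: 22.2
t 12.18 tcp [457.3 283.1  94.5] q [ 0.34  0.48  1.64 -0.    1.01  0.2 ] F [3.1 0.2 0.2] T [0.09 0.07 0.01] gap 22.2
yaw of tool y 0.143 x-axis [-0.142  0.99  -0.001] z [ 0.013  0.001 -1.   ]
shift cm [0.05 0.28 0.06]
```

```bash
python3 - <<'E'
from h import *
import cv2
for c in("side","top"):
    im,d=env.snapshot(c); im=im[:,:,::-1]
    im=im[160:260,260:400] if c=="top" else im[160:226,260:360]
    cv2.imwrite(f"pics/{c}6.png",cv2.resize(im,None,fx=5 if c=="top" else 8,fy=5 if c=="top" else 8,interpolation=2))
    if c=="side":
        print(d[180:206:2,290:306:2].round(0).astype(int)[:, :])
        K,p,Rm=cam(c)
        for (u,v) in((297,186),(298,190),(298,195),(298,200),(298,203),(291,196),(305,196),(291,192),(305,192)):
            q=Rm@(np.linalg.solve(K,[u,v,1])*d[v,u])+p; print(u,v,q.round(1))
E
```

```text
[[ 899  894 1145 1146 1151 1152  900  899]
 [ 900  898 1149 1157 1160 1157  907  913]
 [ 907  909 1158  929  931 1139  914  915]
 [ 911  915  935  925  928  931  918  922]
 [ 915  932  929  924  928  925  930  925]
 [ 920  925  930  926  924  932  927  931]
 [ 933  928  928  932  928  931  934  934]
 [ 936  931  938  933  931  939  937  939]
 [ 937  935  943  940  937  939  941  941]
 [ 939  937  947  942  942    0  947  946]
 [1102  946  952  947  942  947 1105 1100]
 [1098 1097  953  949  952  952  976  972]
 [1088 1087  967  957  956  966  969  967]]
297 186 [459.2 278.8 137.9]
298 190 [461.5 270.6 131.4]
298 195 [460.7 272.5 113.7]
298 200 [460.2 268.7 100.3]
298 203 [459.6 271.   88.4]
291 196 [443.1 267.6 115. ]
305 196 [478.3 281.3 102.8]
291 192 [443.6 270.4 125.7]
305 192 [478.7 279.6 117.3]
```

View pics/side6.png

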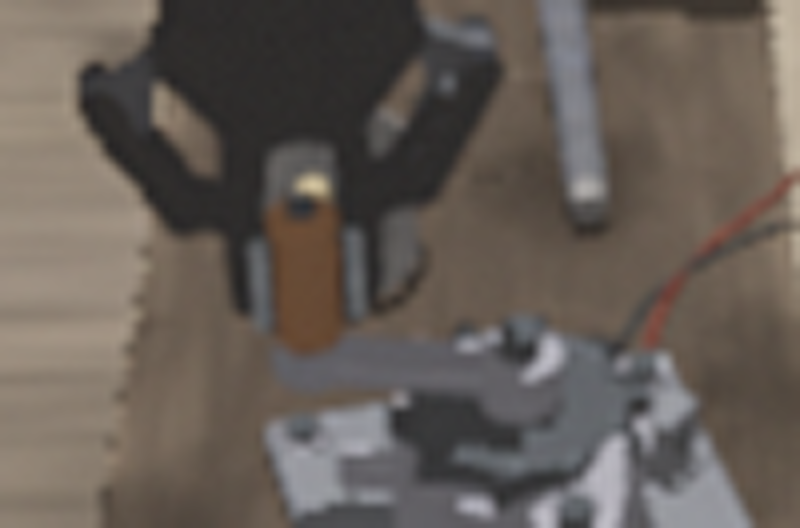

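```bash
python3 -m jog '[{"tx":0,"ty":0,"tz":0,"rx":0,"ry":0,"rz":0,"hand":0.8},{"tx":0,"ty":0,"tz":0,"rx":0,"ry":0,"rz":0,"hand":0.8},{"tx":0,"ty":0,"tz":0,"rx":0,"ry":0,"rz":0,"hand":0.8},{"tx":0,"ty":0,"tz":0,"rx":0,"ry":0,"rz":0,"hand":0.8},{"tx":-0.1,"ty":-0.03,"tz":0,"rx":0,"ry":0,"rz":0,"hand":0.8},{"tx":-0.1,"ty":-0.03,"tz":0,"rx":0,"ry":0,"rz":0,"hand":0.8},{"tx":-0.1,"ty":-0.03,"tz":0,"rx":0,"ry":0,"rz":0,"hand":0.8},{"tx":-0.1,"ty":-0.03,"tz":0,"rx":0,"ry":0,"rz":0,"hand":0.8},{"tx":-0.1,"ty":-0.03,"tz":0,"rx":0,"ry":0,"rz":0,"hand":0.8},{"tx":-0.1,"ty":-0.03,"tz":0,"rx":0,"ry":0,"rz":0,"hand":0.8}]' 90
python3 - <<'E'
from h import *
import cv2
need([460,284,94])
im,d=env.snapshot("side"); im=im[:,:,::-1]
cv2.imwrite(f"pics/side7.png",cv2.resize(im[160:226,280:360],None,fx=9,fy=9,interpolation=2))
E
```

```text
t: 13.12
ee_pos: [457.0, 281.1, 94.7]
tcp_rot: [0.003, 0.655, 0.755, 0.01]
wrist_force: [4.0, 8.3, -1.6]
finger_gap: 21.2
t 13.12 tcp [457.  281.1  94.7] q [0.33 0.47 1.65 0.01 1.   0.19] F [ 4.   8.3 -1.6] T [ 0.9   0.04 -0.03] gap 21.2
yaw of tool y 0.142 x-axis [-0.141  0.99   0.009] z [ 0.017  0.011 -1.   ]
shift cm [0.24 0.34 0.08]
```

View pics/side7.png

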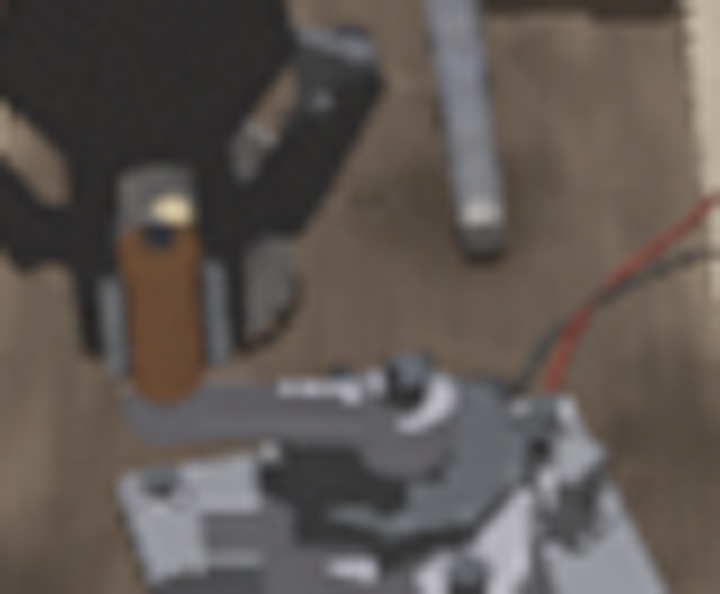

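```bash
python3 -m jog '[{"tx":-0.15,"ty":-0.03,"tz":0,"rx":0,"ry":0,"rz":0,"hand":0.8},{"tx":-0.15,"ty":-0.03,"tz":0,"rx":0,"ry":0,"rz":0,"hand":0.8},{"tx":-0.15,"ty":-0.03,"tz":0,"rx":0,"ry":0,"rz":0,"hand":0.8},{"tx":-0.15,"ty":-0.03,"tz":0,"rx":0,"ry":0,"rz":0,"hand":0.8},{"tx":-0.15,"ty":-0.03,"tz":0,"rx":0,"ry":0,"rz":0,"hand":0.8},{"tx":-0.1,"ty":-0.03,"tz":0,"rx":0,"ry":0,"rz":0,"hand":0.8},{"tx":-0.1,"ty":-0.03,"tz":0,"rx":0,"ry":0,"rz":0,"hand":0.8},{"tx":-0.05,"ty":0,"tz":0,"rx":0,"ry":0,"rz":0,"hand":0.8},{"tx":-0.05,"ty":0,"tz":0,"rx":0,"ry":0,"rz":0,"hand":0.8},{"tx":-0.05,"ty":0,"tz":0,"rx":0,"ry":0,"rz":0,"hand":0.8}]' 90
python3 - <<'E'
from h import *
import cv2
need([460,284,94])
im,d=env.snapshot("side"); im=im[:,:,::-1]
cv2.imwrite(f"pics/side8.png",cv2.resize(im[180:246,290:370],None,fx=9,fy=9,interpolation=2))
im,d=env.snapshot("top"); im=im[:,:,::-1]
cv2.imwrite(f"pics/top8.png",cv2.resize(im[160:240,280:380],None,fx=7,fy=7,interpolation=2))
for c in("side","top"):
  print([(round(x['p'],2),[round(float(v),1) for v in x['uv']]) for x in env.landmark_of("pawl_tip",c)])
E
```

```text
t: 14.0
ee_pos: [456.7, 278.0, 94.7]
tcp_rot: [-0.001, 0.655, 0.755, 0.018]
wrist_force: [3.1, 7.1, -0.5]
finger_gap: 20.9
t 14.0 tcp [456.7 278.   94.7] q [0.32 0.46 1.66 0.02 0.98 0.16] F [ 3.1  7.1 -0.5] T [0.54 0.31 0.04] gap 20.9
yaw of tool y 0.141 x-axis [-0.142  0.99   0.025] z [ 0.022  0.029 -0.999]
shift cm [0.54 0.41 0.1 ]
[(0.55, [344.2, 218.4])]
[]
```

View pics/side8.png

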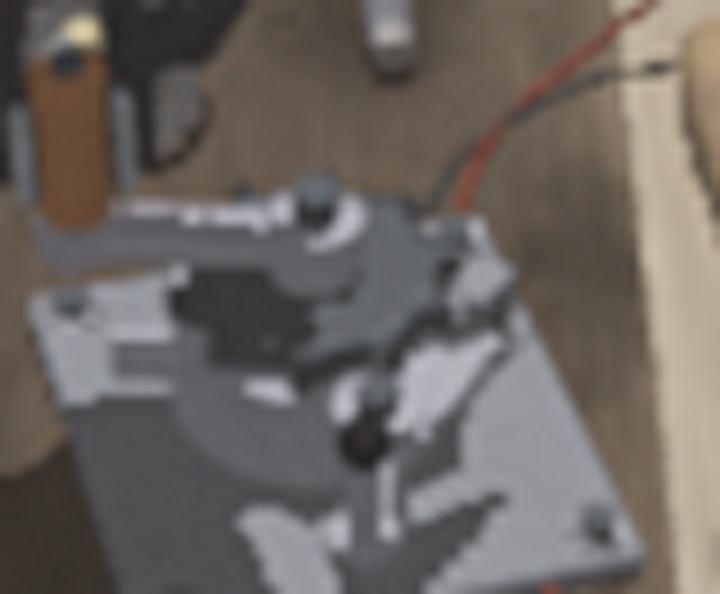

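View pics/top8.png

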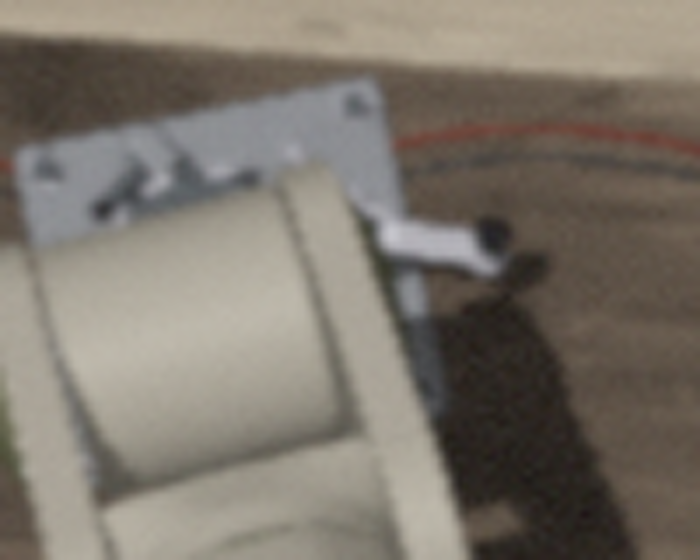

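```bash
python3 - <<'E'
from h import *
ax=np.array([527,270])
for uv in((339.5,215.7),(344.2,218.4),(345,218)):
    p=onz("side",uv,57); print(p.round(1),np.linalg.norm(p[:2]-ax))
print(onz("top",(318.1,186.4),57),np.linalg.norm(onz("top",(318.1,186.4),57)[:2]-ax))
E
```

```text
[567.1 252.1  57. ] 43.91854778576248
[578.5 241.1  57. ] 59.05008200608149
[580.7 242.5  57. ] 60.3158327170317
[561.93052668 248.04017168  57.        ] 41.25985644383258
```

```bash
cat >> h.py <<'E'
AX=np.array([527.,270.])
def ease(step):
    s,M=tool(); need(s["ee_pos"])
    P=s["ee_pos"]-19*M[:,2]; d=P[:2]-AX; ph=np.arctan2(d[1],d[0]); t=np.array([np.sin(ph),-np.cos(ph)]); r=d/np.linalg.norm(d)
    F=s["wrist_force"][:2]; print("grasp",P.round(1),"phi",round(ph,3),"back from start",round(ph-2.956,3),"rad",round(np.linalg.norm(d),1),"Ft(cw)",round(F@t,1),"Fr",round(F@r,1))
    z=M.T@np.cross(M[:,2],[0,0,-1]); print("tilt fix rx,ry",z.round(3))
    for i in range(10):
        a=ph-i*step/70; w=np.array([np.sin(a-step/140),-np.cos(a-step/140),0])*step/10; q=M.T@w; print(f"{q[0]:.2f},{q[1]:.2f}",end=" ; ")
    print()
E
python3 -c "
from h import *
ease(2)"
```

```text
t 14.2 tcp [456.7 278.   94.7] q [0.32 0.46 1.66 0.02 0.98 0.16] F [ 3.4  8.5 -1.6] T [ 0.55  0.34 -0.03] gap 21.2
yaw of tool y 0.141 x-axis [-0.142  0.99   0.025] z [ 0.022  0.028 -0.999]
shift cm [0. 0. 0.]
grasp [456.3 277.5 113.7] phi 3.036 back from start 0.08 rad 71.1 Ft(cw) 8.8 Fr -2.5
tilt fix rx,ry [ 0.026 -0.025  0.   ]
0.19,0.05 ; 0.19,0.06 ; 0.19,0.06 ; 0.19,0.07 ; 0.19,0.07 ; 0.18,0.08 ; 0.18,0.08 ; 0.18,0.09 ; 0.18,0.09 ; 0.17,0.10 ;
```

```bash
python3 -m jog '[{"tx":0.1,"ty":0.03,"tz":0,"rx":0,"ry":0,"rz":0,"hand":0.8},{"tx":0.15,"ty":0.05,"tz":0,"rx":0,"ry":0,"rz":0,"hand":0.8},{"tx":0.19,"ty":0.06,"tz":0,"rx":0,"ry":0,"rz":0,"hand":0.8},{"tx":0.19,"ty":0.06,"tz":0,"rx":0,"ry":0,"rz":0,"hand":0.8},{"tx":0.19,"ty":0.07,"tz":0,"rx":0,"ry":0,"rz":0,"hand":0.8},{"tx":0.18,"ty":0.07,"tz":0,"rx":0,"ry":0,"rz":0,"hand":0.8},{"tx":0.18,"ty":0.08,"tz":0,"rx":0,"ry":0,"rz":0,"hand":0.8},{"tx":0.18,"ty":0.08,"tz":0,"rx":0,"ry":0,"rz":0,"hand":0.8},{"tx":0.18,"ty":0.09,"tz":0,"rx":0,"ry":0,"rz":0,"hand":0.8},{"tx":0.18,"ty":0.09,"tz":0,"rx":0,"ry":0,"rz":0,"hand":0.8}]' 90
python3 -c "
from h import *
ease(3)"
```

```text
t: 15.03
ee_pos: [462.1, 301.3, 94.7]
tcp_rot: [-0.002, 0.654, 0.756, 0.022]
wrist_force: [5.9, 5.9, -1.8]
finger_gap: 21.2
t 15.03 tcp [462.1 301.3  94.7] q [0.35 0.49 1.62 0.03 0.99 0.19] F [ 5.9  5.9 -1.8] T [-0.04  0.08 -0.03] gap 21.2
yaw of tool y 0.143 x-axis [-0.144  0.989  0.032] z [ 0.026  0.036 -0.999]
shift cm [0. 0. 0.]
grasp [461.6 300.7 113.7] phi 2.703 back from start -0.253 rad 72.2 Ft(cw) 7.8 Fr -2.8
tilt fix rx,ry [ 0.031 -0.032 -0.   ]
0.25,0.17 ; 0.24,0.18 ; 0.23,0.19 ; 0.22,0.20 ; 0.21,0.21 ; 0.20,0.22 ; 0.20,0.23 ; 0.19,0.24 ; 0.18,0.24 ; 0.16,0.25 ;
```

```bash
python3 -m jog '[{"tx":0.2,"ty":0.14,"tz":0,"rx":0.003,"ry":-0.003,"rz":0,"hand":0.8},{"tx":0.2,"ty":0.15,"tz":0,"rx":0.003,"ry":-0.003,"rz":0,"hand":0.8},{"tx":0.2,"ty":0.16,"tz":0,"rx":0.003,"ry":-0.003,"rz":0,"hand":0.8},{"tx":0.19,"ty":0.17,"tz":0,"rx":0.003,"ry":-0.003,"rz":0,"hand":0.8},{"tx":0.18,"ty":0.18,"tz":0,"rx":0.003,"ry":-0.003,"rz":0,"hand":0.8},{"tx":0.17,"ty":0.19,"tz":0,"rx":0.003,"ry":-0.003,"rz":0,"hand":0.8},{"tx":0.16,"ty":0.2,"tz":0,"rx":0.003,"ry":-0.003,"rz":0,"hand":0.8},{"tx":0.15,"ty":0.21,"tz":0,"rx":0.003,"ry":-0.003,"rz":0,"hand":0.8},{"tx":0.14,"ty":0.21,"tz":0,"rx":0.003,"ry":-0.003,"rz":0,"hand":0.8},{"tx":0.13,"ty":0.22,"tz":0,"rx":0.003,"ry":-0.003,"rz":0,"hand":0.8}]' 90
python3 -c "
from h import *
ease(2.5)"
```

```text
t: 15.87
ee_pos: [480.7, 326.5, 94.8]
tcp_rot: [0.0, 0.654, 0.757, 0.006]
wrist_force: [3.7, 5.1, -2.4]
finger_gap: 20.9
t 15.87 tcp [480.7 326.5  94.8] q [0.39 0.56 1.5  0.01 1.07 0.24] F [ 3.7  5.1 -2.4] T [ 0.59 -0.46  0.02] gap 20.9
yaw of tool y 0.145 x-axis [-0.145  0.989  0.008] z [ 0.008  0.009 -1.   ]
shift cm [0. 0. 0.]
grasp [480.5 326.3 113.8] phi 2.261 back from start -0.695 rad 73.0 Ft(cw) 6.1 Fr 1.6
tilt fix rx,ry [ 0.01  -0.008  0.   ]
0.13,0.22 ; 0.12,0.22 ; 0.11,0.22 ; 0.10,0.23 ; 0.09,0.23 ; 0.09,0.24 ; 0.08,0.24 ; 0.07,0.24 ; 0.06,0.24 ; 0.05,0.24 ;
```

```bash
sed -i 's/AX=.*/AX=np.array([526.3,273.])/; s/2\.956/2.996/' h.py; python3 -m jog '[{"tx":0.13,"ty":0.21,"tz":0,"rx":0.002,"ry":-0.001,"rz":0,"hand":0.8},{"tx":0.12,"ty":0.22,"tz":0,"rx":0,"ry":0,"rz":0,"hand":0.8},{"tx":0.11,"ty":0.22,"tz":0,"rx":0,"ry":0,"rz":0,"hand":0.8},{"tx":0.1,"ty":0.23,"tz":0,"rx":0,"ry":0,"rz":0,"hand":0.8},{"tx":0.08,"ty":0.23,"tz":0,"rx":0,"ry":0,"rz":0,"hand":0.8},{"tx":0.07,"ty":0.24,"tz":0,"rx":0,"ry":0,"rz":0,"hand":0.8},{"tx":0.05,"ty":0.24,"tz":0,"rx":0,"ry":0,"rz":0,"hand":0.8},{"tx":0.04,"ty":0.24,"tz":0,"rx":0,"ry":0,"rz":0,"hand":0.8},{"tx":0.02,"ty":0.24,"tz":0,"rx":0,"ry":0,"rz":0,"hand":0.8},{"tx":0.01,"ty":0.24,"tz":0,"rx":0,"ry":0,"rz":0,"hand":0.8}]' 90
python3 -c "
from h import *
ease(2)"
```

```text
t: 16.7
ee_pos: [508.3, 341.3, 94.8]
tcp_rot: [0.002, 0.654, 0.757, 0.013]
wrist_force: [5.2, 5.2, -1.6]
finger_gap: 21.4
t 16.7 tcp [508.3 341.3  94.8] q [0.4  0.62 1.41 0.01 1.09 0.25] F [ 5.2  5.2 -1.6] T [ 0.28 -0.01  0.01] gap 21.4
yaw of tool y 0.146 x-axis [-0.146  0.989  0.014] z [ 0.02   0.017 -1.   ]
shift cm [0. 0. 0.]
grasp [507.9 341.  113.7] phi 1.836 back from start -1.16 rad 70.4 Ft(cw) 6.4 Fr 3.7
tilt fix rx,ry [ 0.022 -0.014 -0.   ]
0.02,0.20 ; 0.02,0.20 ; 0.01,0.20 ; 0.00,0.20 ; -0.00,0.20 ; -0.01,0.20 ; -0.01,0.20 ; -0.02,0.20 ; -0.02,0.20 ; -0.03,0.20 ;
```

```bash
python3 -m jog '[{"tx":0.02,"ty":0.15,"tz":0,"rx":0.002,"ry":-0.001,"rz":0,"hand":0.8},{"tx":0.02,"ty":0.15,"tz":0,"rx":0.002,"ry":-0.001,"rz":0,"hand":0.8},{"tx":0.01,"ty":0.15,"tz":0,"rx":0.002,"ry":-0.001,"rz":0,"hand":0.8},{"tx":0,"ty":0.15,"tz":0,"rx":0.002,"ry":-0.001,"rz":0,"hand":0.8},{"tx":0,"ty":0.15,"tz":0,"rx":0.002,"ry":-0.001,"rz":0,"hand":0.8},{"tx":-0.01,"ty":0.15,"tz":0,"rx":0.002,"ry":-0.001,"rz":0,"hand":0.8},{"tx":-0.01,"ty":0.15,"tz":0,"rx":0.002,"ry":-0.001,"rz":0,"hand":0.8},{"tx":-0.02,"ty":0.15,"tz":0,"rx":0.002,"ry":-0.001,"rz":0,"hand":0.8},{"tx":-0.02,"ty":0.15,"tz":0,"rx":0.002,"ry":-0.001,"rz":0,"hand":0.8},{"tx":-0.03,"ty":0.15,"tz":0,"rx":0.002,"ry":-0.001,"rz":0,"hand":0.8}]' 90
python3 - <<'E'
from h import *
import cv2
ease(1.5)
im,d=env.snapshot("side"); im=im[:,:,::-1]
cv2.imwrite(f"pics/side9.png",cv2.resize(im[170:256,280:380],None,fx=7,fy=7,interpolation=2))
print([(round(x['p'],2),[round(float(v),1) for v in x['uv']]) for x in env.landmark_of("stop","side")])
im,d=env.snapshot("top"); im=im[:,:,::-1]
cv2.imwrite(f"pics/top9.png",cv2.resize(im[160:240,270:370],None,fx=7,fy=7,interpolation=2))
E
```

```text
t: 17.53
ee_pos: [529.7, 343.6, 94.8]
tcp_rot: [0.004, 0.654, 0.757, 0.008]
wrist_force: [5.8, 2.5, -2.0]
finger_gap: 21.3
t 17.53 tcp [529.7 343.6  94.8] q [0.39 0.66 1.33 0.   1.13 0.24] F [ 5.8  2.5 -2. ] T [ 0.17 -0.4   0.03] gap 21.3
yaw of tool y 0.146 x-axis [-0.146  0.989  0.005] z [ 0.016  0.007 -1.   ]
shift cm [0. 0. 0.]
grasp [529.5 343.5 113.8] phi 1.526 back from start -1.47 rad 70.6 Ft(cw) 5.7 Fr 2.7
tilt fix rx,ry [ 0.016 -0.005 -0.   ]
-0.03,0.15 ; -0.03,0.15 ; -0.04,0.15 ; -0.04,0.14 ; -0.04,0.14 ; -0.05,0.14 ; -0.05,0.14 ; -0.05,0.14 ; -0.05,0.14 ; -0.06,0.14 ; 
[]
```

View pics/side9.png

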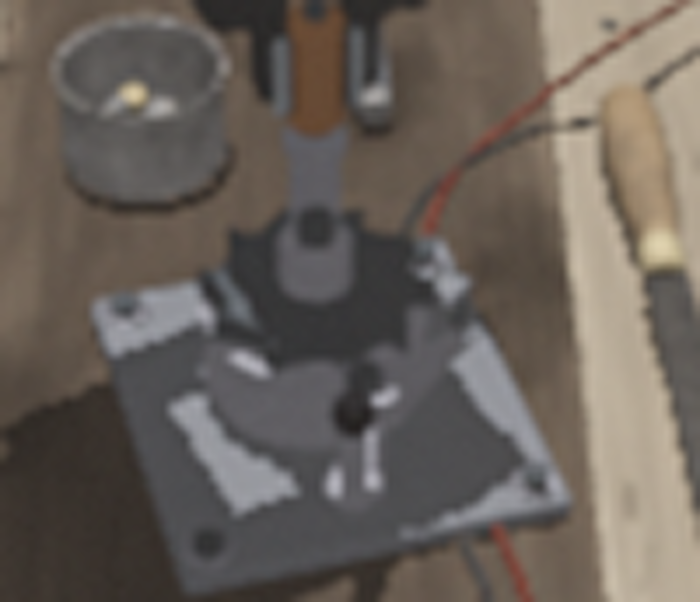

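View pics/top9.png

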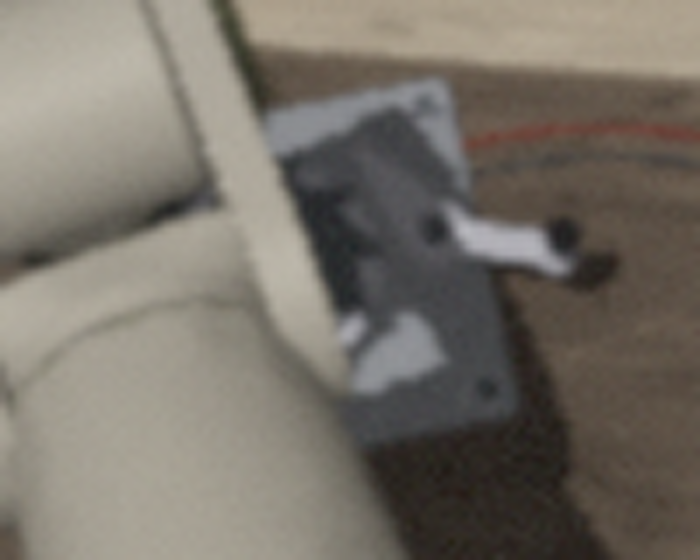

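```bash
python3 - <<'E'
from h import *
for u,v in((300,190),(320,170),(325,180)):
    p=onz("top",(u/3.4+210,v/3.4+130),30); d=p[:2]-AX; print(p.round(0),np.arctan2(d[1],d[0]),np.linalg.norm(d))
E
python3 -m jog '[{"tx":-0.03,"ty":0.15,"tz":0,"rx":0.001,"ry":0,"rz":0,"hand":0.8},{"tx":-0.03,"ty":0.15,"tz":0,"rx":0.001,"ry":0,"rz":0,"hand":0.8},{"tx":-0.04,"ty":0.15,"tz":0,"rx":0.001,"ry":0,"rz":0,"hand":0.8},{"tx":-0.04,"ty":0.14,"tz":0,"rx":0.001,"ry":0,"rz":0,"hand":0.8},{"tx":-0.05,"ty":0.14,"tz":0,"rx":0.001,"ry":0,"rz":0,"hand":0.8},{"tx":-0.05,"ty":0.14,"tz":0,"rx":0.001,"ry":0,"rz":0,"hand":0.8},{"tx":-0.06,"ty":0.14,"tz":0,"rx":0.001,"ry":0,"rz":0,"hand":0.8},{"tx":-0.06,"ty":0.14,"tz":0,"rx":0.001,"ry":0,"rz":0,"hand":0.8},{"tx":-0.06,"ty":0.14,"tz":0,"rx":0.001,"ry":0,"rz":0,"hand":0.8},{"tx":-0.06,"ty":0.14,"tz":0,"rx":0.001,"ry":0,"rz":0,"hand":0.8}]' 90
python3 -c "
from h import *
ease(1.5)"
```

```text
[567. 307.  30.] 0.6939986669065336 53.23291686630012
[585. 290.  30.] 0.28357294347518325 61.588332106335066
[577. 286.  30.] 0.24502259266084186 51.91268689509606
t: 18.52
ee_pos: [551.6, 339.2, 94.8]
tcp_rot: [0.005, 0.654, 0.756, 0.009]
wrist_force: [4.4, 1.1, -0.2]
finger_gap: 21.1
t 18.52 tcp [551.6 339.2  94.8] q [ 0.37  0.69  1.27 -0.    1.15  0.23] F [ 4.4  1.1 -0.2] T [-0.05  0.15  0.04] gap 21.1
yaw of tool y 0.145 x-axis [-0.144  0.99   0.004] z [ 0.02   0.006 -1.   ]
shift cm [0. 0. 0.]
grasp [551.2 339.  113.8] phi 1.21 back from start -1.786 rad 70.6 Ft(cw) 3.8 Fr 2.6
tilt fix rx,ry [ 0.021 -0.004  0.   ]
-0.07,0.13 ; -0.08,0.13 ; -0.08,0.13 ; -0.08,0.13 ; -0.08,0.12 ; -0.09,0.12 ; -0.09,0.12 ; -0.09,0.12 ; -0.10,0.12 ; -0.10,0.11 ;
```

```bash
python3 -m jog '[{"tx":-0.05,"ty":0.09,"tz":0,"rx":0.002,"ry":0,"rz":0,"hand":0.8},{"tx":-0.05,"ty":0.09,"tz":0,"rx":0.002,"ry":0,"rz":0,"hand":0.8},{"tx":-0.05,"ty":0.09,"tz":0,"rx":0.002,"ry":0,"rz":0,"hand":0.8},{"tx":-0.05,"ty":0.09,"tz":0,"rx":0.002,"ry":0,"rz":0,"hand":0.8},{"tx":-0.05,"ty":0.08,"tz":0,"rx":0.002,"ry":0,"rz":0,"hand":0.8},{"tx":-0.06,"ty":0.08,"tz":0,"rx":0.002,"ry":0,"rz":0,"hand":0.8},{"tx":-0.06,"ty":0.08,"tz":0,"rx":0.002,"ry":0,"rz":0,"hand":0.8},{"tx":-0.06,"ty":0.08,"tz":0,"rx":0.002,"ry":0,"rz":0,"hand":0.8},{"tx":-0.06,"ty":0.08,"tz":0,"rx":0.002,"ry":0,"rz":0,"hand":0.8},{"tx":-0.06,"ty":0.08,"tz":0,"rx":0.002,"ry":0,"rz":0,"hand":0.8}]' 90
python3 -c "
from h import *
ease(1)"
```

```text
t: 19.35
ee_pos: [552.5, 338.9, 94.7]
tcp_rot: [-0.009, 0.652, 0.758, -0.004]
wrist_force: [-7.1, 2.5, 3.1]
finger_gap: 21.3
t 19.35 tcp [552.5 338.9  94.7] q [0.37 0.71 1.24 0.01 1.21 0.21] F [-7.1  2.5  3.1] T [ 0.34  0.35 -0.01] gap 21.3
yaw of tool y 0.15 x-axis [-0.149  0.989  0.008] z [-0.018  0.005 -1.   ]
shift cm [0. 0. 0.]
grasp [552.9 338.8 113.7] phi 1.187 back from start -1.809 rad 70.9 Ft(cw) -7.5 Fr -0.4
tilt fix rx,ry [-0.017 -0.008 -0.   ]
-0.05,0.09 ; -0.05,0.08 ; -0.05,0.08 ; -0.06,0.08 ; -0.06,0.08 ; -0.06,0.08 ; -0.06,0.08 ; -0.06,0.08 ; -0.06,0.08 ; -0.06,0.08 ;
```

```bash
python3 -m jog '[{"tx":0.03,"ty":-0.05,"tz":0,"rx":0,"ry":0,"rz":0,"hand":0.8},{"tx":0.03,"ty":-0.05,"tz":0,"rx":0,"ry":0,"rz":0,"hand":0.8},{"tx":0,"ty":0,"tz":0,"rx":0,"ry":0,"rz":0,"hand":0.8},{"tx":0,"ty":0,"tz":0,"rx":0,"ry":0,"rz":0,"hand":0.8},{"tx":0,"ty":0,"tz":0,"rx":0,"ry":0,"rz":0,"hand":0.8},{"tx":0,"ty":0,"tz":0,"rx":0,"ry":0,"rz":0,"hand":0.8},{"tx":0,"ty":0,"tz":0,"rx":0,"ry":0,"rz":0,"hand":0.8},{"tx":0,"ty":0,"tz":0,"rx":0,"ry":0,"rz":0,"hand":0.8},{"tx":0,"ty":0,"tz":0,"rx":0,"ry":0,"rz":0,"hand":0.8},{"tx":0,"ty":0,"tz":0,"rx":0,"ry":0,"rz":0,"hand":0.8}]' 90
python3 -c "
from h import *
ease(1)"
```

```text
t: 20.18
ee_pos: [552.2, 339.0, 94.7]
tcp_rot: [-0.007, 0.652, 0.758, -0.003]
wrist_force: [-0.6, 1.0, 0.3]
finger_gap: 20.9
t 20.18 tcp [552.2 339.   94.7] q [0.37 0.71 1.24 0.01 1.2  0.21] F [-0.6  1.   0.3] T [ 0.05 -0.42  0.06] gap 20.9
yaw of tool y 0.151 x-axis [-0.151  0.989  0.006] z [-0.015  0.004 -1.   ]
shift cm [0. 0. 0.]
grasp [552.4 338.9 113.7] phi 1.193 back from start -1.803 rad 70.9 Ft(cw) -0.9 Fr 0.7
tilt fix rx,ry [-0.014 -0.006  0.   ]
-0.05,0.09 ; -0.05,0.09 ; -0.05,0.08 ; -0.05,0.08 ; -0.06,0.08 ; -0.06,0.08 ; -0.06,0.08 ; -0.06,0.08 ; -0.06,0.08 ; -0.06,0.08 ;
```

```bash
python3 - <<'E'
from h import *
import cv2
im,d=env.snapshot("side"); im=im[:,:,::-1]
cv2.imwrite(f"pics/side10.png",cv2.resize(im[170:256,290:380],None,fx=8,fy=8,interpolation=2)[:600])
for n in ("pawl_tip","lug","stop","lever_knob"):
  print(n,[(round(x['p'],2),[round(float(v),1) for v in x['uv']]) for x in env.landmark_of(n,"side")])
im,d=env.snapshot("top"); im=im[:,:,::-1]
cv2.imwrite(f"pics/top10.png",cv2.resize(im[160:240,270:370],None,fx=7,fy=7,interpolation=2))
E
```

```text
pawl_tip [(0.52, [331.9, 232.8]), (0.47, [344.2, 218.8])]
lug [(0.65, [331.7, 209.2])]
stop []
lever_knob [(0.73, [334.4, 233.6])]
```

View pics/side10.png

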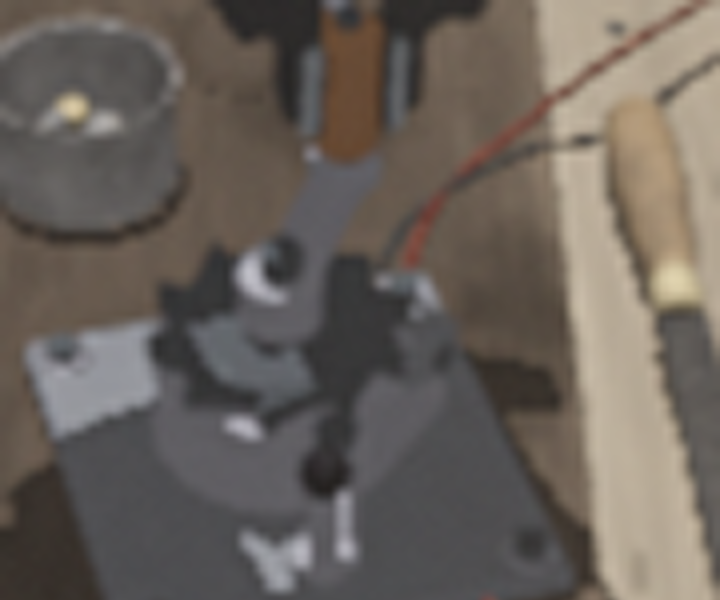

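View pics/top10.png

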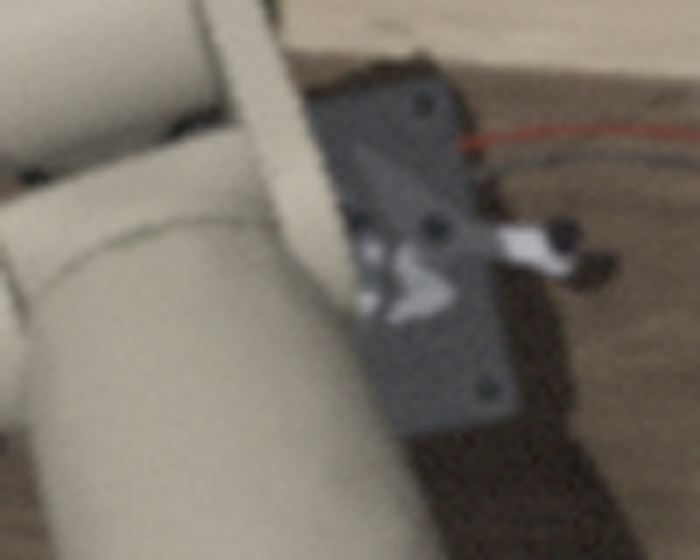

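```bash
python3 - <<'E'
from h import *
for c,uv in(("top",(322.1,181.4)),("side",(344.2,218.8)),("top",(318.1,186.4))):
    p=onz(c,uv,57); print(p.round(1),np.linalg.norm(p[:2]-AX))
# lug predicted location and pixel
ph=1.193
l=[AX[0]+50*np.cos(ph),AX[1]+50*np.sin(ph),25]; print(l,proj("side",l),proj("top",l))
# estimated stop from start top image blobs
E
python3 - <<'E'
import cv2
b=cv2.imread("pics/top0.png")
cv2.imwrite("pics/topz.png",cv2.resize(b[170:232,280:350],None,fx=9,fy=9,interpolation=2))
E
```

```text
[577.  236.8  57. ] 62.293388851884856
[578.3 239.5  57. ] 61.874328687546715
[561.9 248.   57. ] 43.50318909036863
[np.float64(544.7436548534137), np.float64(319.473988376813), 25] [329.39316294 208.40415562] [293.8546938 193.5510842]
```

View pics/topz.png

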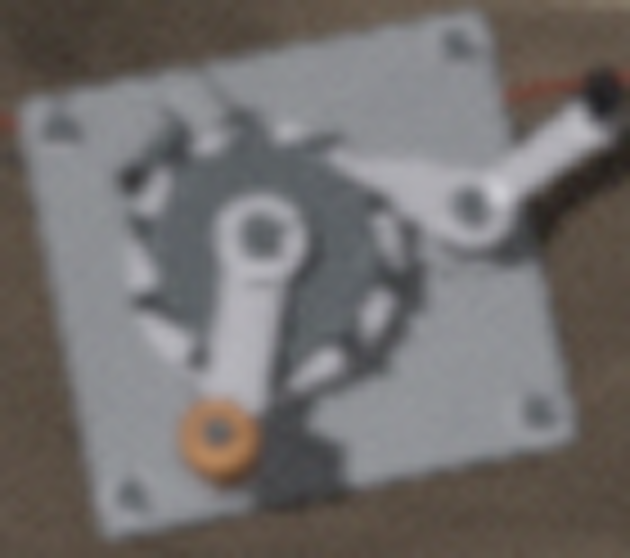

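```bash
python3 -m jog '[{"tx":0,"ty":0,"tz":0,"rx":0,"ry":0,"rz":0,"hand":0.8},{"tx":0,"ty":0,"tz":0,"rx":0,"ry":0,"rz":0,"hand":0.8},{"tx":0,"ty":0,"tz":0,"rx":0,"ry":0,"rz":0,"hand":0.6},{"tx":0,"ty":0,"tz":0,"rx":0,"ry":0,"rz":0,"hand":0.5},{"tx":0,"ty":0,"tz":0,"rx":0,"ry":0,"rz":0,"hand":0.4},{"tx":0,"ty":0,"tz":0,"rx":0,"ry":0,"rz":0,"hand":0.3},{"tx":0,"ty":0,"tz":0,"rx":0,"ry":0,"rz":0,"hand":0.2},{"tx":0,"ty":0,"tz":0,"rx":0,"ry":0,"rz":0,"hand":0},{"tx":0,"ty":0,"tz":0,"rx":0,"ry":0,"rz":0,"hand":-0.1},{"tx":0,"ty":0,"tz":0,"rx":0,"ry":0,"rz":0,"hand":-0.2}]' 20
python3 -c "
from h import *
ease(1)"
```

```text
t: 21.32
ee_pos: [551.6, 338.1, 93.8]
tcp_rot: [-0.008, 0.652, 0.758, -0.005]
wrist_force: [0.9, 0.6, -0.0]
finger_gap: 51.3
t 21.32 tcp [551.6 338.1  93.8] q [0.37 0.71 1.24 0.01 1.2  0.21] F [ 0.9  0.6 -0. ] T [0.01 0.03 0.06] gap 51.3
yaw of tool y 0.15 x-axis [-0.15   0.989  0.006] z [-0.018  0.003 -1.   ]
shift cm [0. 0. 0.]
grasp [551.9 338.1 112.8] phi 1.195 back from start -1.801 rad 70.0 Ft(cw) 0.6 Fr 0.9
tilt fix rx,ry [-0.018 -0.006  0.   ]
-0.05,0.09 ; -0.05,0.09 ; -0.05,0.08 ; -0.05,0.08 ; -0.06,0.08 ; -0.06,0.08 ; -0.06,0.08 ; -0.06,0.08 ; -0.06,0.08 ; -0.06,0.08 ;
```

Released cleanly; now straight up, clear of the handle, and a look.

```bash
python3 -m jog '[{"tx":0,"ty":0,"tz":-0.8,"rx":0,"ry":0,"rz":0,"hand":-0.2},{"tx":0,"ty":0,"tz":-1.2,"rx":0,"ry":0,"rz":0,"hand":-0.2},{"tx":0,"ty":0,"tz":-1.5,"rx":0,"ry":0,"rz":0,"hand":-0.2},{"tx":0,"ty":0,"tz":-2,"rx":0,"ry":0,"rz":0,"hand":-0.2},{"tx":0,"ty":0,"tz":-2,"rx":0,"ry":0,"rz":0,"hand":-0.2},{"tx":0,"ty":0,"tz":-2,"rx":0,"ry":0,"rz":0,"hand":-0.2},{"tx":0,"ty":0,"tz":-2,"rx":0,"ry":0,"rz":0,"hand":-0.2},{"tx":0,"ty":0,"tz":-1,"rx":0,"ry":0,"rz":0,"hand":-0.2},{"tx":0,"ty":0,"tz":0,"rx":0,"ry":0,"rz":0,"hand":-0.2},{"tx":0,"ty":0,"tz":0,"rx":0,"ry":0,"rz":0,"hand":-0.2}]' 20
python3 -m jog '[{"tx":-3,"ty":-3,"tz":0,"rx":0,"ry":0,"rz":0,"hand":-0.2},{"tx":-3,"ty":-3,"tz":0,"rx":0,"ry":0,"rz":0,"hand":-0.2},{"tx":-3,"ty":-2,"tz":0,"rx":0,"ry":0,"rz":0,"hand":-0.2},{"tx":-3,"ty":-2,"tz":0,"rx":0,"ry":0,"rz":0,"hand":-0.2},{"tx":-3,"ty":-2,"tz":0,"rx":0,"ry":0,"rz":0,"hand":-0.2},{"tx":-3,"ty":-1,"tz":0,"rx":0,"ry":0,"rz":0,"hand":-0.2},{"tx":-3,"ty":0,"tz":0,"rx":0,"ry":0,"rz":0,"hand":-0.2},{"tx":-3,"ty":0,"tz":0,"rx":0,"ry":0,"rz":0,"hand":-0.2},{"tx":-2,"ty":0,"tz":0,"rx":0,"ry":0,"rz":0,"hand":-0.2},{"tx":0,"ty":0,"tz":0,"rx":0,"ry":0,"rz":0,"hand":-0.2}]' 20
python3 - <<'E'
from h import *
import cv2
for c in("side","top"):
    im,d=env.snapshot(c); im=im[:,:,::-1]
    r=im[160:250,210:430] if c=="top" else im[110:350,250:390]
    f=3.5 if c=="top" else 2.5
    cv2.imwrite(f"pics/{c}11.png",cv2.resize(r,None,fx=f,fy=f,interpolation=2))
    for n in ("handle_mid","pawl_tip","lever_knob","steel_block","nut_tin","cold_chisel"):
        print(c,n,[(round(x['p'],2),[round(float(v),1) for v in x['uv']]) for x in env.landmark_of(n,c)])
need([0,0,0])
E
```

```text
t: 22.15
ee_pos: [554.0, 337.6, 234.7]
tcp_rot: [-0.006, 0.652, 0.758, -0.002]
wrist_force: [-0.3, 0.6, -1.0]
finger_gap: 51.4
t: 22.98
ee_pos: [456.2, 51.9, 226.1]
tcp_rot: [-0.01, 0.65, 0.759, -0.006]
wrist_force: [-0.2, 0.4, -0.3]
finger_gap: 51.1
side handle_mid [(0.63, [333.8, 180.3])]
side pawl_tip [(0.46, [344.1, 217.1])]
side lever_knob [(0.68, [332.2, 233.3])]
side steel_block [(0.81, [343.4, 323.2])]
side nut_tin [(0.49, [299.5, 187.5])]
side cold_chisel [(0.39, [332.7, 170.6])]
top handle_mid [(0.63, [285.1, 183.1])]
top pawl_tip [(0.54, [321.5, 181.4]), (0.2, [253.7, 220.5])]
top lever_knob [(0.77, [351.6, 194.1])]
top steel_block []
top nut_tin [(0.98, [252.4, 221.0])]
top cold_chisel [(0.57, [224.7, 186.4])]
t 23.68 tcp [456.2  54.9 226.5] q [-0.14  0.18  1.68  0.    1.3  -0.3 ] F [ 0.2  0.4 -0.8] T [0.   0.02 0.02] gap 51.2
yaw of tool y 0.158 x-axis [-0.157  0.988  0.008] z [-0.022  0.004 -1.   ]
shift cm [  1.58 -45.43  23.62]
```

View pics/side11.png

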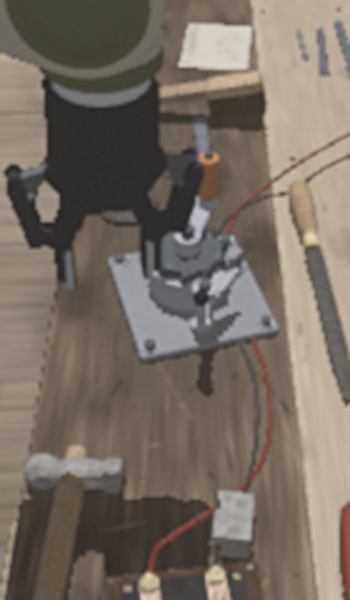

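View pics/top11.png

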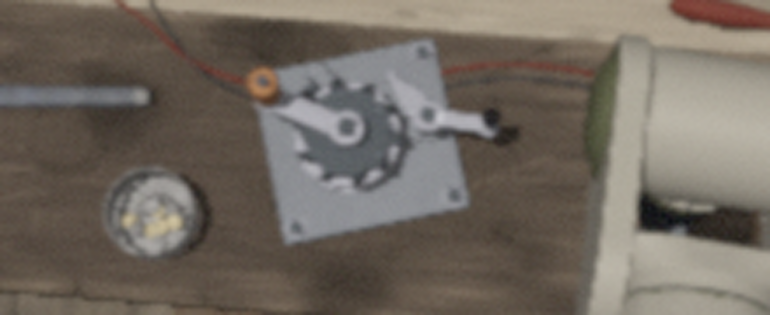

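```bash
python3 - <<'E'
from h import *
for z in(135,):
    p=onz("top",(210+262/3.5,160+82/3.5),z); d=p[:2]-np.array([526.4,272.2]); print(p,np.arctan2(d[1],d[0]),np.linalg.norm(d))
s=env.sense(); print(s["dq"].round(3),s["wrist_force"].round(1))
print(env.finish_job())
E
```

```text
[552.50472808 338.61490071 135.        ] 1.1962910675690477 71.3610248255359
[-0.004  0.     0.002 -0.001 -0.001 -0.001] [ 0.2  0.4 -0.8]
the job is handed in; nothing more can be done
None
```

The winch is released and the drum rests on its stop with the pawl off. I handed the job in at about 24 s of the 61 s; it reported no verdict.

- **Pawl lever:** I swung it to its hard end with the open fingers. Both cameras put the turn at about 0.81 rad.
- **Freeing the pawl:** I gripped the crank handle at 90 N and wound it on by about 0.07 rad. The hand then carried 8 to 9 N, as expected, and the pawl sprang clear. Its tip was at 59 mm from the spindle axis in the side view just after release. It was at 62 mm in both views once the lug was on the stop.
- **Easing back:** The drum came back about 1.80 rad, at no more than about 0.6 rad/s.
- **Meeting the stop:** For a moment the hand pushed about 7.5 N past contact. I estimate that put roughly 18 N on the stop, under the 25 N limit. I backed off until the hand carried about 0 N, then let go.

**Last checks**
- After release the handle stood at 1.196 rad by the top camera, against 1.193 rad while held, so it did not move.
- The pawl is still out and the lever still off.
- The wrist force was near zero and the arm was still, away from the winch.
- The tin, chisel and block look unmoved. I never touched them, and the networks' positions agree with the start to within a few pixels.

**What the networks missed:** They never reported the stop. I identified it from the change in force, and from the dark nose in the first top picture, which lies about 11 mm from the computed lug centre. In the last top picture they also missed the block, which the side picture shows in place.

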